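# Run the next batch through the light-curing unit

## Robot

A 6-joint arm with a two-finger parallel gripper is mounted at the origin on the work surface. World frame = base frame: x ahead of the robot, y to its left, z up, the work surface at z = 0. Lengths are in m, angles in degrees, forces in N, time in s.
With the tool pointing down it reaches from about 0.35 to 0.725 m from the base axis. Payload 4.3 kg.
Tool frame: the origin (TCP) lies midway between the tips of the shut fingers; the grasp point (between the pads) lies 19 mm behind it; z points along the fingers, y is the line along which they close (so a half turn about z gives the same grasp; the last joint's range is limited). The gripper opens to 85 mm and grips with 20 to 120 N. Pads are 22 mm wide; open, the fingers measure 114 mm over their backs; the gripper's body (76 mm by 85 mm) begins 54 mm behind the grasp point. The pads swing forward as they close: fully open they stand 13 mm farther back than shut.
Start: joints at [-73.986, 21.618, 4.641, 73.018, 0, 83.68], TCP at [0.219, -0.532, 0.231] pointing down, gripper open.
Joint ranges: [-156.06, 156.06], [-48.1, 94.91], [-58.44, 69.94], [-101.28, 121.22], [-78.64, 73.56], [-180, 180]. Speed limits (degrees/s): [147.25, 147.25, 180, 180, 180, 180].

## Interface

Orientations are given as [roll, pitch, yaw] about the fixed x, y, z axes, in that order (R = Rz(yaw) Ry(pitch) Rx(roll)).
In Python, from cell import bot gives the robot as it stands. The module is installed in compiled form; this text tells all that it offers.
- The arm moves only by the shell command python3 -m pendant 'ROWS' [FORCE]. ROWS is JSON, a list of rows, each a list of 3 entries, a list of its own where there are three numbers: the finger opening in cm, from 0 to 8.54, then the shift along the world's x, y, z in cm, then the turn about the world's z in rad. A call has exactly 5 rows; each row is the pose to reach, as a shift and turn from the pose commanded when the call began; what a row does not reach only later rows make up. A row lasts 1/12 s, in which the tool goes at most 41.7 mm and 7.16 degrees, less where a joint would pass 70% of its speed; a pose out of reach is approached as far as the arm can. A call with a gripper value outside its range is refused whole. The fingers move at their own pace and stop on an object; FORCE is the grip in N (left out, the last holds). Time passes only in rows, so rows that repeat a pose let the fingers close, or fill a call up. It gives the time, the measured TCP pose, the force, the opening and the grip force at its end, in the units of the state.
- bot.get_obs(): the state, without advancing time (a new reading comes with each control period).
- bot.grab_frame(name): name is "side" or "top" or "wrist"; returns the picture (480x640x3 uint8, red, green, blue); there is no depth.
- bot.camera_params(name): a dict with "fov_y" (degrees; the focal length in pixels is half the picture's height over the tangent of half this angle, whatever the lens; pixels are square), "cx", "cy" (the principal point, pixels), "cam_to_world" (4x4, takes a point from camera to world coordinates); the wrist camera has in their place "T_tool_cam" (4x4, takes a point from camera to tool coordinates, whose origin is the TCP and whose axes are the flange's). Camera axes: x right, y down, z forward; pixel columns grow to the right and rows downward; lengths in m; the calibration is good to about 2 mm. A picture is of the moment at which its call begins: read the wrist's pose just before it. camera_params takes no time and is no camera call.
- bot.finish_job(): hands the job in; it is judged then, once.
The state is a dict: "t": time; "joint_pos": joint angles; "qd": joint speeds; "joint_efforts": joint torques, N m; "eef_pos": TCP position; "orientation": TCP orientation; "force": force on the tool from outside, world axes, zero at the start; "moment": the same for the moment, N m; "width": opening from 0.0 (shut) to 1.0 (fully open); "grasp_force": force on a finger pad.
Only numpy, scipy, OpenCV 4.12 (cv2) and the standard library are available. Lean on these libraries where they do the work, as an engineer would, in place of code of your own. Each camera call takes 0.05 s, during which the arm holds its last target. There are 200 camera calls.

## Task

Change the batch in the light-curing unit: slide its cover fully open, take the finished cast out and stand it in the empty tray, and stand every new cast from the other tray on the chamber floor, all teeth up, in any spots. Then slide the cover fully shut and press, one key at a time in this order, standby, long cycle, fan and start; never press a key while the cover is open, and leave the short-cycle key alone. Leave everything else on the bench where it is.

Things in the scene. Friction and masses are not known exactly. Their poses are not given: they have to be found in the camera images.
- unit: White light-curing unit, 380 (x) x 244 (y) x 90 mm, fixed. Origin: centre of its underside; x from its key side (near the robot) to its rear, y left, z up. Key step 62 mm high along the front. Behind it a chamber, 150 (x) x 200 (y) mm inside, is sunk in the 90 mm deck: flat floor 45 mm above the bench, centred at x -30 mm, y 0. Cover rails at y +-116 mm reach 100 mm high.
- cover (a joint): Flat amber see-through cover, 166 x 224 x 6 mm, top face 96.5 mm above the bench, sliding on the unit's top along the unit's +x: 0 = shut over the chamber, 0.155 = fully open, parked over the rear deck. About 2 N of friction; it stays where it is left.
- cover_grip (a point): Centre of the top of the cover's black grip rib, which moves with the cover: the rib is 12 mm thick (unit x), 80 mm long (unit y) and 22 mm tall above the cover; this point is 118.5 mm above the bench. It can be pinched from above.
- key_standby (a joint): Standby key: the round 16 mm key at the left end (+y of the unit) of the row of five. Travel 5 mm, about 5 N fully down, springs back; value 0 = up, grows to 0.005 as it is pressed; it counts as pressed beyond 3 mm.
- key_standby_top (a point): Centre of the top face of that key, 71 mm above the bench when up (9 mm proud of the key step). Keys are 38 mm apart along the unit's y.
- key_short (a joint): Short-cycle key: the square 15 x 15 mm key, second from the left. Travel 5 mm, about 5 N fully down, springs back; value 0 = up, grows to 0.005 as it is pressed; it counts as pressed beyond 3 mm.
- key_long (a joint): Long-cycle key: the bar-shaped key in the middle of the row, 28 mm along the row (unit y) by 15 mm. Travel 5 mm, about 5 N fully down, springs back; value 0 = up, grows to 0.005 as it is pressed; it counts as pressed beyond 3 mm.
- key_long_top (a point): Centre of the top face of that key, 71 mm above the bench when up (9 mm proud of the key step). Keys are 38 mm apart along the unit's y.
- key_fan (a joint): Fan key: the bar-shaped key second from the right, 15 mm along the row by 28 mm (its long side points away from the robot, along unit x). Travel 5 mm, about 5 N fully down, springs back; value 0 = up, grows to 0.005 as it is pressed; it counts as pressed beyond 3 mm.
- key_fan_top (a point): Centre of the top face of that key, 71 mm above the bench when up (9 mm proud of the key step). Keys are 38 mm apart along the unit's y.
- key_start (a joint): Start key: the big round 26 mm key at the right end (-y of the unit). Travel 5 mm, about 5 N fully down, springs back; value 0 = up, grows to 0.005 as it is pressed; it counts as pressed beyond 3 mm.
- key_start_top (a point): Centre of the top face of that key, 71 mm above the bench when up (9 mm proud of the key step). Keys are 38 mm apart along the unit's y.
- tray_in: Shallow steel work tray, 200 (x) x 180 (y) mm outside, rim 11 mm high, walls and floor 4 mm, fixed; the new casts stand in it at the start. Origin: centre of its underside. It stands on one side of the unit, left or right.
- tray_out: The same kind of tray, empty, on the other side of the unit (inner floor 4 mm above the bench); the finished cast goes here.
- cured_cast: Finished front-teeth cast, plaster, standing in the curing chamber at the start: base block 60 (x) x 38 (y) x 16 mm, on it a curved row of teeth up to 32 mm high. Origin: centre of its underside; z points up through the teeth. About 70 g; grip the base across its 38 mm.
- cast_a: New sectional plaster cast, standing in the tray at the start or absent: base block 52 (x) x 34 (y) x 18 mm, on it a straight ridge of teeth 14 mm wide along x, 32 mm high in all. Origin: centre of its underside; z points up through the teeth. About 60 g; grip the base across its 34 mm. All four kinds have the same size.
- cast_b: New sectional plaster cast, standing in the tray at the start or absent: base block 52 (x) x 34 (y) x 18 mm, on it a straight ridge of teeth 14 mm wide along x, 32 mm high in all. Origin: centre of its underside; z points up through the teeth. About 60 g; grip the base across its 34 mm. All four kinds have the same size.
- cast_c: New sectional plaster cast, standing in the tray at the start or absent: base block 52 (x) x 34 (y) x 18 mm, on it a straight ridge of teeth 14 mm wide along x, 32 mm high in all. Origin: centre of its underside; z points up through the teeth. About 60 g; grip the base across its 34 mm. All four kinds have the same size.
- cast_d: New sectional plaster cast, standing in the tray at the start or absent: base block 52 (x) x 34 (y) x 18 mm, on it a straight ridge of teeth 14 mm wide along x, 32 mm high in all. Origin: centre of its underside; z points up through the teeth. About 60 g; grip the base across its 34 mm. All four kinds have the same size.
- arch_model: Full-arch model on a round two-tone base, 84 mm across, 45 mm high. Bystander. Leave it where it is.
- wax_pot: Round closed wax pot, 70 mm across, 62 mm high. Bystander. Leave it where it is.
- casting_ring: Short dark metal ring, 40 mm outside, 22 mm high. Bystander. Leave it where it is.
- dressing_stone: Grey dressing stone, 100 x 28 x 24 mm. Bystander. Leave it where it is.
- wax_knife: Thin wax knife, 150 mm long and 10 mm thick, lying flat in front of the unit; origin at its middle. Bystander. Leave it where it is.
Things that resemble listed ones, but are neither listed nor needed, are in the scene too. Leave any pink look-alike of the cast_d alone. Leave any yellow look-alike of the cast_b alone.

How it is judged (in metres and radians):
On the way, in this order (a step that is already met when the one before it is completed fails the run):
1. the cover is slid fully open (at least 140 of 155 mm) (value of joint cover above 0.14 m), for 0.2 s.
2. the finished cast stands teeth up on the floor of the empty tray, and every new cast stands teeth up on the chamber floor, at rest (x of cured_cast in the frame of tray_out between -0.085 and 0.085 m and y of cured_cast in the frame of tray_out between -0.075 and 0.075 m and z of cured_cast in the frame of tray_out between -0.002 and 0.012 m and angle between each of cured_cast, cast_a, cast_b, cast_c, cast_d's own z axis and vertical below 0.15 rad and x of cast_a in the frame of unit between -0.098 and 0.038 m and y of cast_a in the frame of unit between -0.092 and 0.092 m and z of cast_a in the frame of unit between 0.039 and 0.053 m and x of cast_b in the frame of unit between -0.098 and 0.038 m and y of cast_b in the frame of unit between -0.092 and 0.092 m and z of cast_b in the frame of unit between 0.039 and 0.053 m and x of cast_c in the frame of unit between -0.098 and 0.038 m and y of cast_c in the frame of unit between -0.092 and 0.092 m and z of cast_c in the frame of unit between 0.039 and 0.053 m and x of cast_d in the frame of unit between -0.098 and 0.038 m and y of cast_d in the frame of unit between -0.092 and 0.092 m and z of cast_d in the frame of unit between 0.039 and 0.053 m and linear speed of each of cast_a, cast_b, cast_c, cast_d, cured_cast below 0.03 m/s), for 0.2 s.
3. the cover is slid shut (within 8 mm) (value of joint cover below 0.008 m), for 0.2 s.
4. the standby key is pressed by at least 3 mm, on its own, the cover shut (value of joint key_standby above 0.003 m and value of joint each of key_short, key_long, key_fan, key_start below 0.0015 m and value of joint cover below 0.008 m), for 0.05 s.
5. the long-cycle key is pressed by at least 3 mm, on its own, the cover shut (value of joint key_long above 0.003 m and value of joint each of key_standby, key_short, key_fan, key_start below 0.0015 m and value of joint cover below 0.008 m), for 0.05 s.
6. the fan key is pressed by at least 3 mm, on its own, the cover shut (value of joint key_fan above 0.003 m and value of joint each of key_standby, key_short, key_long, key_start below 0.0015 m and value of joint cover below 0.008 m), for 0.05 s.
7. the start key is pressed by at least 3 mm, on its own, the cover shut (value of joint key_start above 0.003 m and value of joint each of key_standby, key_short, key_long, key_fan below 0.0015 m and value of joint cover below 0.008 m), for 0.05 s.
At the end, for the whole second after the job is handed in: The cover is shut within 8 mm, every new cast stands teeth up (within about 8 degrees) on the chamber floor, the finished cast stands teeth up on the floor of the tray that was empty, all is at rest and no key is held down, after the four keys were pressed in order (all of step 2 and value of joint cover below 0.008 m and value of joint each of key_standby, key_short, key_long, key_fan, key_start below 0.0015 m); the robot touches nothing.
It fails at once if a key is pressed while the cover is more than 15 mm open (value of joint cover above 0.015 m and value of joint any of key_standby, key_short, key_long, key_fan, key_start above 0.003 m).
It fails at once if the short-cycle key is pressed (value of joint key_short above 0.003 m).
It fails at once if two keys are pressed at once (value of joint each of key_standby, key_short above 0.003 m or value of joint each of key_standby, key_long above 0.003 m or value of joint each of key_standby, key_fan above 0.003 m or value of joint each of key_standby, key_start above 0.003 m or value of joint each of key_short, key_long above 0.003 m or value of joint each of key_short, key_fan above 0.003 m or value of joint each of key_short, key_start above 0.003 m or value of joint each of key_long, key_fan above 0.003 m or value of joint each of key_long, key_start above 0.003 m or value of joint each of key_fan, key_start above 0.003 m).
It fails at once if a bystander on the bench is moved by more than 30 mm (distance of any of arch_model, wax_pot, casting_ring, dressing_stone, wax_knife from where it was at the start of the episode above 0.03 m).
Of cast_a, cast_b, cast_c, cast_d only 2 to 4 are there at a start; the rules pass over those that are not, and their reading is None.
At some moment in a run one of cast_a, cast_b, cast_c, cast_d may be knocked a few centimetres aside while the robot is not near it.
It also fails if it takes over 210 s, if anything falls off the work surface, if the arm or the gripper's body presses on something with over 40 N, if the wrist force passes 120 N, or if a joint passes its speed limit or range.

## Working session

There is one attempt and no reset: what is moved stays moved. The work goes in short steps, Python scripts to look and compute and a shell command to move; the robot and the scene stay as the last step left them, time stands still between calls to the robot, and variables do not carry over. Pictures are saved under pics/ and viewed, at most 14 in all, crops included, and the job is handed in when it is done.

```bash
mkdir -p pics; ls; cat > h.py <<'E'
import numpy as np, cv2
from cell import bot
def save(name,fn):
    im=bot.grab_frame(name); cv2.imwrite('pics/'+fn,im[:,:,::-1]); return im
E
python3 - <<'E'
from h import *
save('top','t0.png'); save('side','s0.png')
for n in('top','side','wrist'): print(n,bot.camera_params(n))
print(bot.get_obs())
E
```

```text
pics
top {'fov_y': 46.165526274955155, 'cx': 314.4260720793919, 'cy': 234.76967895783005, 'cam_to_world': array([[ 0.03994953, -0.97186362,  0.23213173,  0.26013715],
       [-0.99919034, -0.03996367,  0.00464369, -0.05176724],
       [ 0.0047638 , -0.23212929, -0.97267327,  1.20362181],
       [ 0.        ,  0.        ,  0.        ,  1.        ]])}
side {'fov_y': 55.23383082289157, 'cx': 316.65736638301667, 'cy': 240.32250317967828, 'cam_to_world': array([[-0.91741449, -0.29202756,  0.27031568,  0.19020016],
       [-0.39792954,  0.67607298, -0.62014305,  0.61922482],
       [-0.00165427, -0.67649481, -0.73644554,  0.92405336],
       [ 0.        ,  0.        ,  0.        ,  1.        ]])}
wrist {'fov_y': 65.31206974026972, 'cx': 321.0850753210796, 'cy': 238.41937994152946, 'T_tool_cam': array([[-4.60925145e-04, -9.45972483e-01, -3.24246588e-01,
         8.31893843e-02],
       [ 9.99999313e-01, -8.65059361e-05, -1.16914906e-03,
         4.10219516e-04],
       [ 1.07793358e-03, -3.24246904e-01,  9.45971872e-01,
        -1.42541788e-01],
       [ 0.00000000e+00,  0.00000000e+00,  0.00000000e+00,
         1.00000000e+00]])}
{'t': 0.1, 'joint_pos': array([-7.39869583e+01,  2.16597899e+01,  4.57105402e+00,  7.30177422e+01,
       -2.00308630e-03,  8.36817306e+01]), 'qd': array([-0.07685246, -0.11354611,  0.1026301 ,  0.08243685, -0.14354084,
        0.01212849]), 'joint_efforts': array([ 5.99664218e-04, -4.64694571e+01,  2.70582515e+01,  1.20894660e-02,
       -1.10932142e-04,  1.49127806e-05]), 'eef_pos': array([ 0.21832554, -0.53131002,  0.23043674]), 'orientation': array([-1.79893948e+02, -9.72711804e-03,  2.23313040e+01]), 'force': array([-0.52683166, -0.9163521 , -0.40432512]), 'moment': array([-0.06273738, -0.01128536, -0.02634593]), 'grasp_force': 0.0, 'width': 0.9975038172344401}
```

View pics/t0.png

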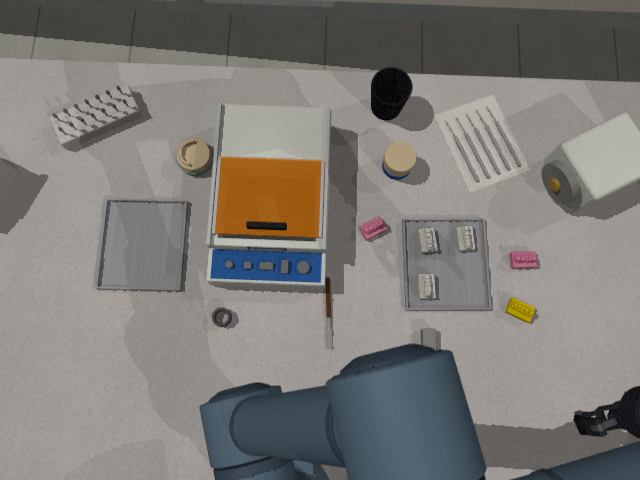

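View pics/s0.png

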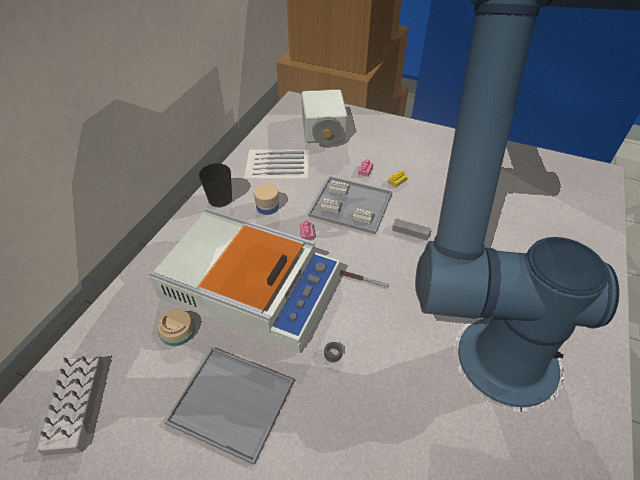

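Top view: tray_in is on the right, with casts near (429,240), (466,238) and (428,286). tray_out is on the left at (144,245). The rib is at (267,226) and the keys run along row ~266, from x 229 to 304. The side view shows the same layout: rib (277,270), casts (339,187), (330,205), (362,215).

```bash
cat >> h.py <<'E'
from scipy.spatial.transform import Rotation as R
def cam(name,obs=None):
    p=bot.camera_params(name); f=240/np.tan(np.radians(p['fov_y']/2))
    if name=='wrist':
        o=obs; T=np.eye(4); T[:3,:3]=R.from_euler('xyz',o['orientation'],degrees=True).as_matrix(); T[:3,3]=o['eef_pos']
        T=T@p['T_tool_cam']
    else: T=p['cam_to_world']
    return T,f,p['cx'],p['cy']
def ray(c,uv):
    T,f,cx,cy=c; uv=np.atleast_2d(uv).astype(float)
    d=np.c_[(uv[:,0]-cx)/f,(uv[:,1]-cy)/f,np.ones(len(uv))]@T[:3,:3].T
    return T[:3,3],d
def plane(c,uv,z):
    o,d=ray(c,uv); return o+d*((z-o[2])/d[:,2])[:,None]
def tri(c1,a,c2,b):
    o1,d1=ray(c1,a); o2,d2=ray(c2,b); out=[]
    for u,v in zip(d1,d2):
        s=np.linalg.lstsq(np.c_[u,-v],o2-o1,rcond=None)[0]; out.append(((o1+s[0]*u)+(o2+s[1]*v))/2)
    return np.array(out)
def blobs(m,amin=60,roi=None):
    m=m.astype(np.uint8)*255
    if roi: k=np.zeros_like(m); x0,y0,x1,y1=roi; k[y0:y1,x0:x1]=m[y0:y1,x0:x1]; m=k
    return [c for c in cv2.findContours(m,cv2.RETR_EXTERNAL,cv2.CHAIN_APPROX_NONE)[0] if cv2.contourArea(c)>=amin]
def rect(c,cnt,z):
    p=plane(c,cnt[:,0],z)[:,:2]; (x,y),(w,h),a=cv2.minAreaRect((p*1000).astype(np.float32))
    if w<h: w,h,a=h,w,a+90
    return np.round([x,y,w,h,(a+90)%180-90],1)
E
python3 - <<'E'
from h import *
np.set_printoptions(suppress=True,precision=4)
t=cv2.imread('pics/t0.png');s=cv2.imread('pics/s0.png');ct,cs=cam('top'),cam('side')
hs=cv2.cvtColor(t,cv2.COLOR_BGR2HSV); hss=cv2.cvtColor(s,cv2.COLOR_BGR2HSV)
org=lambda h:(h[...,0]<20)&(h[...,1]>180)&(h[...,2]>120)
for c in blobs(org(hs),2000): print('cover',rect(ct,c,.0965))
dt=blobs(t.max(2)<60,60,(215,210,325,245)); ds=blobs(s.max(2)<60,60,(250,240,300,300))
for c in dt: print('rib t',rect(ct,c,.1185),cv2.minAreaRect(c))
for c in ds: print('rib s',rect(cs,c,.1185),cv2.minAreaRect(c))
for c in blobs((hs[...,0]>100)&(hs[...,0]<125)&(hs[...,1]>150),1000): print('panel',rect(ct,c,.062), cv2.minAreaRect(c))
for z in (.018,.032):
  for c in blobs(t.min(2)>165,60,(400,215,492,310)): print('cast',z,rect(ct,c,z),cv2.boundingRect(c))
for c in blobs(s.min(2)>150,40,(310,178,392,232)): print('castS',rect(cs,c,.032),cv2.boundingRect(c))
print('keys',plane(ct,[[229,265],[247,266],[266,266],[285,267],[304,267]],.071))
print('trayout corners',plane(ct,[[104,200],[188,200],[184,291],[98,290]],.011))
print('trayin corners',plane(ct,[[404,218],[486,217],[491,309],[406,310]],.011))
print('bystanders',plane(ct,[[399,160],[373,229],[222,317],[329,315],[429,340],[193,156]],.03))
E
```

```text
cover [601.8  51.  208.2 163.  -89.8]
rib t [510.   67.7 128.8   5.4 -89.9] ((256.52215576171875, 236.92393493652344), (65.0672836303711, 2.651885509490967), 2.2025980949401855)
rib t [534.   49.5  78.3  14.2  89.4] ((266.4725646972656, 225.5486297607422), (39.25096893310547, 6.941329002380371), 2.862405300140381)
panel [464.3  50.9 224.   60.  -89.9] ((265.7607421875, 265.2215881347656), (109.15005493164062, 28.747974395751953), 2.2025980949401855)
castS [ 500.1 -184.3  125.9   37.2    6.8] (310, 220, 45, 12)
castS [ 440.2 -276.7   49.2   37.2    5.1] (353, 208, 18, 12)
castS [ 370.9 -301.6  145.5   35.8  -84.8] (377, 197, 15, 35)
castS [ 480.3 -420.3  163.3   51.5    4.2] (338, 178, 54, 13)
castS [ 585.1 -304.9  139.6   54.3  -66.7] (310, 178, 19, 33)
keys [[ 0.4599  0.1252  0.071 ]
 [ 0.4594  0.0884  0.071 ]
 [ 0.4609  0.0497  0.071 ]
 [ 0.4605  0.0109  0.071 ]
 [ 0.462  -0.0278  0.071 ]]
trayout corners [[0.6045 0.4208 0.011 ]
 [0.6121 0.2359 0.011 ]
 [0.4107 0.2259 0.011 ]
 [0.4054 0.4083 0.011 ]]
trayin corners [[ 0.5906 -0.241   0.011 ]
 [ 0.6004 -0.4211  0.011 ]
 [ 0.3989 -0.4255  0.011 ]
 [ 0.3895 -0.2458  0.011 ]]
bystanders [[ 0.718  -0.2265  0.03  ]
 [ 0.5581 -0.1714  0.03  ]
 [ 0.3576  0.1379  0.03  ]
 [ 0.3707 -0.0832  0.03  ]
 [ 0.328  -0.2901  0.03  ]
 [ 0.7083  0.2296  0.03  ]]
```

```bash

python3 -m pendant '[[5,[1.6,2.9,0],0.06],[5,[3.2,5.8,0],0.12],[5,[4.8,8.7,0],0.18],[5,[6.4,11.6,0],0.24],[5,[7.9,14.5,0],0.3]]' 40
python3 -m pendant '[[5,[1.6,2.9,0],0.06],[5,[3.2,5.8,0],0.12],[5,[4.8,8.7,0],0.18],[5,[6.4,11.6,0],0.24],[5,[7.9,14.5,0],0.3]]'
python3 -m pendant '[[5,[1.6,2.9,0],0.06],[5,[3.2,5.8,0],0.12],[5,[4.8,8.7,0],0.18],[5,[6.4,11.6,0],0.24],[5,[7.9,14.5,0],0.3]]'
python3 -m pendant '[[5,[1.6,2.9,0],0.06],[5,[3.2,5.8,0],0.12],[5,[4.8,8.7,0],0.18],[5,[6.4,11.6,0],0.24],[5,[7.8,14.6,0],0.281]]'
python3 -m pendant '[[5,[0,0,0],0],[5,[0,0,0],0],[5,[0,0,0],0],[5,[0,0,0],0],[5,[0,0,0],0]]'
python3 - <<'E'
from h import *
o=bot.get_obs(); im=save('wrist','w1.png'); c=cam('wrist',o)
for k in blobs(im.max(2)<55,200):
    if cv2.contourArea(k)<20000: print(rect(c,k,.1185),cv2.boundingRect(k))
E
```

```text
t: 0.52
eef_pos: [0.2978, -0.3852, 0.2308]
orientation: [-180.0, -0.0, 39.7]
force: [0.2, -0.9, 0.1]
width: 0.585
grasp_force: 0.0
t: 0.93
eef_pos: [0.3768, -0.2402, 0.231]
orientation: [-180.0, -0.0, 56.9]
force: [1.0, -0.5, 0.7]
width: 0.584
grasp_force: 0.0
t: 1.35
eef_pos: [0.4558, -0.0952, 0.231]
orientation: [-180.0, 0.0, 74.1]
force: [1.2, -0.2, 0.4]
width: 0.585
grasp_force: 0.0
t: 1.77
eef_pos: [0.5339, 0.0506, 0.2308]
orientation: [-180.0, 0.0, 90.2]
force: [1.4, 0.2, 0.8]
width: 0.586
grasp_force: 0.0
t: 2.18
eef_pos: [0.533, 0.0479, 0.2313]
orientation: [-180.0, 0.0, 89.9]
force: [-0.3, -1.3, -0.3]
width: 0.586
grasp_force: 0.0
[535.8  51.4  81.3  10.5 -89.6] (318, 171, 16, 110)
[403.3 139.   20.6  14.2  82.3] (107, 81, 24, 35)
[418.5 136.3  27.6  15.6  79.2] (130, 77, 26, 46)
[650.4 178.2  50.7  15.1 -20.3] (483, 0, 76, 43)
```

View pics/w1.png

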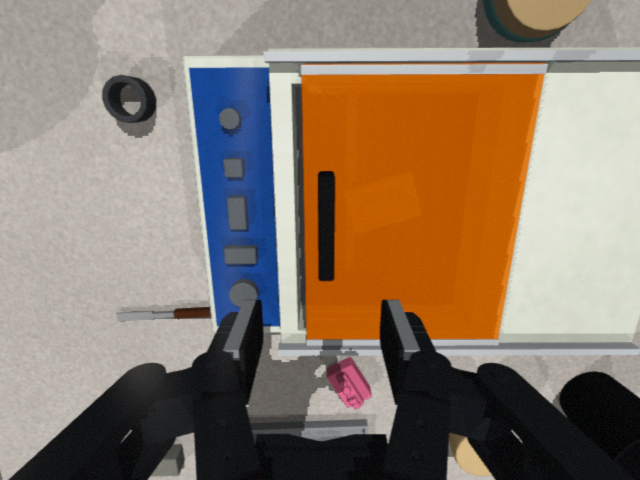

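Wrist view: the rib runs vertically at (326,226), world (0.536, 0.051). The finished cast shows through the cover near (385,200). Descending to pinch the rib.

```bash

python3 -m pendant '[[3.5,[0.1,0.1,-3],0],[3.5,[0.2,0.2,-6],0],[3.5,[0.2,0.2,-9],0],[3.5,[0.2,0.2,-11],0],[3.5,[0.2,0.2,-12],0]]'
python3 -m pendant '[[3.5,[0,0,-0.5],0],[3.5,[0,0,-0.9],0],[0,[0,0,-0.9],0],[0,[0,0,-0.9],0],[0,[0,0,-0.9],0]]'
python3 -m pendant '[[0,[0,0,0],0],[0,[0,0,0],0],[0,[0,0,0],0],[0,[0,0,0],0],[0,[0,0,0],0]]'
```

```text
t: 2.65
eef_pos: [0.533, 0.0503, 0.1084]
orientation: [-179.7, -0.0, 89.9]
force: [-0.2, -0.1, -0.4]
width: 0.412
grasp_force: 0.0
t: 3.07
eef_pos: [0.5366, 0.0509, 0.1037]
orientation: [179.8, 0.0, 90.0]
force: [-0.2, -0.0, 0.7]
width: 0.129
grasp_force: 41.5
t: 3.48
eef_pos: [0.5366, 0.0509, 0.1037]
orientation: [179.8, 0.0, 90.0]
force: [-0.5, -1.3, 6.5]
width: 0.129
grasp_force: 42.1
```

```bash

python3 -m pendant '[[0,[2,0,0.1],0],[0,[4,0,0.1],0],[0,[6,0,0.1],0],[0,[8,0,0.1],0],[0,[10,0,0.1],0]]'
python3 -m pendant '[[0,[2,0,0],0],[0,[4,0,0],0],[0,[5.3,0,0],0],[0,[5.3,0,0],0],[0,[5.3,0,0],0]]'
python3 -m pendant '[[0,[0,0,0],0],[0,[0,0,0],0],[0,[0,0,0],0],[3.5,[0,0,0],0],[3.5,[0,0,0],0]]'
python3 -m pendant '[[3.5,[0,0,2],0],[3.5,[0,0,5],0],[3.5,[-2,0,8],0],[3.5,[-5,0,11],0],[3.5,[-8,0,13],0]]'
python3 -m pendant '[[8.5,[-1.5,0,2],-0.11],[8.5,[-3,0,4],-0.22],[8.5,[-3,0,5],-0.33],[8.5,[-3,0,5],-0.44],[8.5,[-3,0,5],-0.55]]'
python3 -m pendant '[[8.5,[0,0,0],0],[8.5,[0,0,0],0],[8.5,[0,0,0],0],[8.5,[0,0,0],0],[8.5,[0,0,0],0]]'
python3 - <<'E'
from h import *
o=bot.get_obs(); im=save('wrist','w2.png');print(o['eef_pos'],o['orientation'],o['t'])
E
```

```text
t: 3.9
eef_pos: [0.6352, 0.051, 0.1037]
orientation: [-179.9, 0.0, 90.0]
force: [-3.7, -0.7, 5.7]
width: 0.128
grasp_force: 42.1
t: 4.32
eef_pos: [0.676, 0.0511, 0.1034]
orientation: [-178.6, 0.1, 90.0]
force: [-33.4, -1.7, 25.3]
width: 0.129
grasp_force: 46.0
t: 4.73
eef_pos: [0.6861, 0.0513, 0.1031]
orientation: [-179.8, -0.0, 90.0]
force: [1.1, 0.7, 0.5]
width: 0.394
grasp_force: 0.0
t: 5.15
eef_pos: [0.6097, 0.0512, 0.2359]
orientation: [179.7, -0.0, 90.0]
force: [-0.3, -0.3, 1.2]
width: 0.408
grasp_force: 0.0
t: 5.57
eef_pos: [0.5795, 0.0513, 0.2851]
orientation: [179.8, -0.1, 58.2]
force: [0.3, -0.2, -0.6]
width: 0.992
grasp_force: 0.0
t: 5.98
eef_pos: [0.5786, 0.0511, 0.283]
orientation: [-180.0, 0.0, 58.5]
force: [-0.2, -0.3, 0.4]
width: 0.995
grasp_force: 0.0
[0.5785642  0.05113436 0.28303661] [-1.79985563e+02  8.84359625e-03  5.85460793e+01] 5.9833
```

View pics/w2.png

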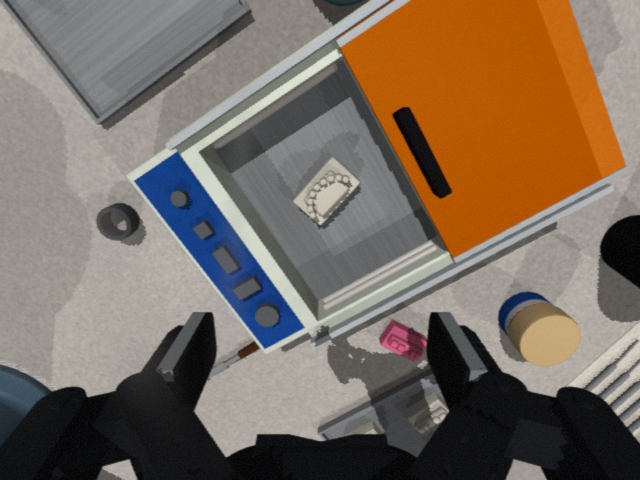

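Wrist view: the cover is open with its rib at (422,152). The finished cast stands in the chamber at about (327,192), tilted relative to the unit. Next I measure both.

```bash
cat >> h.py <<'E'
def where(im,c,roi,z,thr=150,amin=400,vis=None):
    k=(im.min(2)>thr)
    for b in blobs(k,amin,roi):
        r=rect(c,b,z); (u,v),_,_=cv2.minAreaRect(b); print('  rect',r,'area',cv2.contourArea(b),'px',round(u),round(v))
E
python3 - <<'E'
from h import *
im=cv2.imread('pics/w2.png')[:,:,::-1]
o=dict(eef_pos=np.array([0.57856,0.05113,0.28304]),orientation=[-179.9856,0.0088,58.546]); c=cam('wrist',o)
for k in blobs(im.max(2)<50,200,(380,90,470,210)): print('rib',rect(c,k,.1185))
for t in(130,150,170): print(t);where(im,c,(285,145,370,235),.061,t)
k=im[145:235,285:370]; cv2.imwrite('pics/crop1.png',cv2.resize(k[:,:,::-1],None,fx=6,fy=6,interpolation=cv2.INTER_NEAREST))
print('floor corners',plane(c,[[215,148],[322,302],[340,60],[440,240]],.09))
print('key tops',plane(c,[[180,198],[204,230],[226,260],[247,289],[267,315]],.071))
E
```

```text
rib [673.8  51.1  79.9  13.4  89.9]
130
  rect [585.8  55.1  59.5  37.1  16.4] area 1888.5 px 326 191
150
  rect [586.5  54.6  40.4  25.4  14.5] area 602.5 px 327 191
  rect [586.   54.9  58.2  36.2  16.6] area 530.5 px 326 191
170
  rect [585.6  51.4  35.3  18.4  14.5] area 464.0 px 328 195
floor corners [[ 0.52620831  0.14392893  0.09      ]
 [ 0.52721309 -0.03395933  0.09      ]
 [ 0.65505013  0.1470784   0.09      ]
 [ 0.65707454 -0.03605313  0.09      ]]
key tops [[ 0.46366205  0.12488744  0.071     ]
 [ 0.46370975  0.08686692  0.071     ]
 [ 0.46332141  0.04943209  0.071     ]
 [ 0.46268603  0.0113485   0.071     ]
 [ 0.46316227 -0.02529644  0.071     ]]
```

View pics/crop1.png

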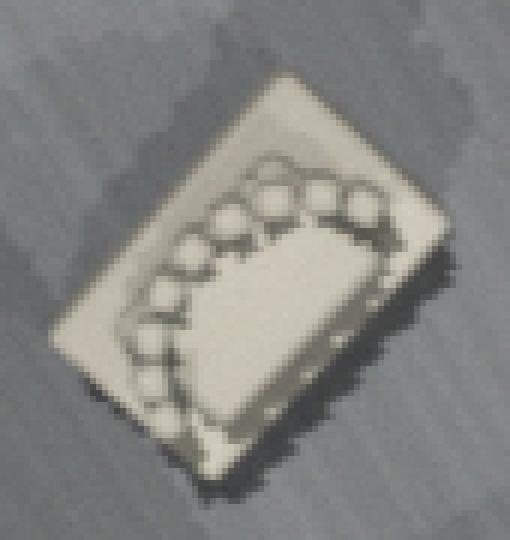

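```bash
python3 - <<'E'
from h import *
t=bot.grab_frame('top');s=bot.grab_frame('side')
cv2.imwrite('pics/ts.png',np.hstack([t[60:300,150:550],s[150:390,100:500]])[:,:,::-1])
E
```

```text
(no output)
```

View pics/ts.png

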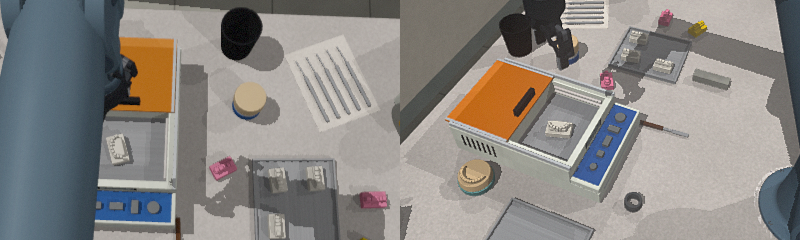

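No obstacle shows in the cropped top and side views, but the cover stopped about 138 mm open. I'll pinch the rib again and slide it further.

```bash

python3 -m pendant '[[3.5,[2,0,0],0.11],[3.5,[4,0,-2],0.22],[3.5,[6,0,-4],0.33],[3.5,[8,0,-6],0.44],[3.5,[9.6,0,-8],0.55]]'
python3 -m pendant '[[3.5,[0,0,-3],0],[3.5,[0,0,-6],0],[3.5,[0,0,-9],0],[3.5,[0,0,-10],0],[3.5,[0,0,-10],0]]'
python3 -m pendant '[[0,[0,0,0],0],[0,[0,0,0],0],[0,[0,0,0],0],[0,[0,0,0],0],[0,[0,0,0],0]]' 60
python3 -m pendant '[[0,[0.5,0,0],0],[0,[1,0,0],0],[0,[1.6,0,0],0],[0,[1.6,0,0],0],[0,[1.6,0,0],0]]'
python3 -m pendant '[[0,[0,0,0],0],[0,[0,0,0],0],[0,[0,0,0],0],[0,[0,0,0],0],[0,[0,0,0],0]]'
```

```text
t: 6.55
eef_pos: [0.6759, 0.0511, 0.2022]
orientation: [180.0, -0.0, 90.3]
force: [0.4, 0.6, 0.7]
width: 0.406
grasp_force: 0.0
t: 6.97
eef_pos: [0.6716, 0.0511, 0.0996]
orientation: [-179.6, -0.0, 90.0]
force: [-0.7, 0.2, -0.1]
width: 0.411
grasp_force: 0.0
t: 7.38
eef_pos: [0.676, 0.0511, 0.106]
orientation: [179.8, 0.0, 90.0]
force: [-2.1, 0.3, 6.2]
width: 0.121
grasp_force: 62.2
t: 7.8
eef_pos: [0.6762, 0.0511, 0.1057]
orientation: [-178.6, 0.1, 90.0]
force: [-41.9, -1.6, 35.2]
width: 0.118
grasp_force: 66.3
t: 8.22
eef_pos: [0.6762, 0.0511, 0.1057]
orientation: [-178.6, 0.1, 90.0]
force: [-41.4, -1.6, 34.4]
width: 0.117
grasp_force: 66.2
```

The cover won't move past here even at 41 N, so this is probably its end stop. It may have started slightly open. I'll release and check the unit's frame from the pictures.

```bash

python3 -m pendant '[[0,[-1.6,0,0],0],[0,[-1.6,0,0],0],[3.5,[-1.6,0,0],0],[3.5,[-1.6,0,0],0],[3.5,[-1.6,0,2],0]]'
python3 -m pendant '[[8.5,[-2,0,4],-0.11],[8.5,[-4,0,8],-0.22],[8.5,[-6,0,12],-0.33],[8.5,[-8,0,15],-0.44],[8.5,[-9.6,0,16],-0.55]]'
python3 - <<'E'
from h import *
o=dict(eef_pos=np.array([0.57856,0.05113,0.28304]),orientation=[-179.9856,0.0088,58.546]); c=cam('wrist',o)
np.set_printoptions(suppress=True,precision=4)
print('front panel corners',plane(c,[[130,180],[267,350]],.062))
print('chamber front top',plane(c,[[200,152],[318,322]],.09))
print('cover front corners open',plane(c,[[340,47],[455,262]],.0965))
o=dict(eef_pos=np.array([0.533,0.0479,0.2313]),orientation=[180,0,89.9]); c=cam('wrist',o)
print('w1 panel front',plane(c,[[186,60],[214,325]],.062),'deck front edge',plane(c,[[270,65],[281,330]],.09),'chamber edge',plane(c,[[291,85],[300,330]],.09),'cover front',plane(c,[[301,76],[306,340]],.0965))
im=cv2.imread('pics/w1.png'); cv2.imwrite('pics/crop2.png',cv2.resize(im[60:200,170:370],None,fx=4,fy=4))
E
```

```text
t: 8.63
eef_pos: [0.6724, 0.0511, 0.1195]
orientation: [-179.6, -0.0, 90.0]
force: [-0.8, 0.7, -1.5]
width: 0.413
grasp_force: 0.0
t: 9.05
eef_pos: [0.5801, 0.0511, 0.2893]
orientation: [179.6, -0.3, 58.2]
force: [1.4, -0.6, 0.4]
width: 0.992
grasp_force: 0.0
front panel corners [[ 0.4293  0.1645  0.062 ]
 [ 0.4336 -0.0667  0.062 ]]
chamber front top [[ 0.5129  0.148   0.09  ]
 [ 0.5117 -0.0515  0.09  ]]
cover front corners open [[ 0.6592  0.1546  0.0965]
 [ 0.6589 -0.0605  0.0965]]
w1 panel front [[ 0.4308  0.1672  0.062 ]
 [ 0.4302 -0.063   0.062 ]] deck front edge [[ 0.4977  0.1607  0.09  ]
 [ 0.4975 -0.0507  0.09  ]] chamber edge [[ 0.5119  0.1478  0.09  ]
 [ 0.5142 -0.0508  0.09  ]] cover front [[ 0.5194  0.1531  0.0965]
 [ 0.5196 -0.0566  0.0965]]
```

View pics/crop2.png

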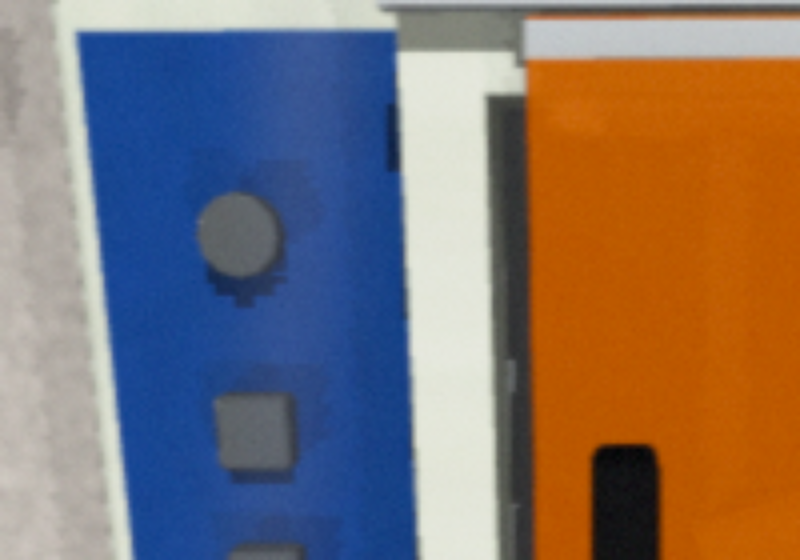

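Enlarged view: the dark slot between the deck edge and the cover shows that the cover started about 15 mm open. The unit's centre is therefore (0.6175, 0.05), shut puts the rib at x≈0.521, and the cover is now fully open. Next I line up with the finished cast and take a second view.

```bash

python3 -m pendant '[[8.5,[0.3,0.2,-3],-0.12],[8.5,[0.7,0.4,-6],-0.24],[8.5,[0.7,0.4,-9],-0.36],[8.5,[0.7,0.4,-11],-0.48],[8.5,[0.7,0.4,-11],-0.6]]'
python3 -m pendant '[[8.5,[0,0,0],-0.1],[8.5,[0,0,0],-0.135],[8.5,[0,0,0],-0.135],[8.5,[0,0,0],-0.135],[8.5,[0,0,0],-0.135]]'
python3 - <<'E'
from h import *
o=bot.get_obs(); im=save('wrist','w3.png');c=cam('wrist',o);print(o['eef_pos'],o['orientation'],o['joint_pos'][5],o['force'])
for t in(110,130,150):print(t);where(im,c,(150,80,500,420),.061,t,1500)
im2=cv2.imread('pics/w2.png')[:,:,::-1]
c2=cam('wrist',dict(eef_pos=np.array([0.57856,0.05113,0.28304]),orientation=[-179.9856,0.0088,58.546]))
def corners(m,c,roi,amin):
    b=max(blobs(m.min(2)>130,amin,roi),key=cv2.contourArea); q=cv2.boxPoints(cv2.minAreaRect(b))
    w=plane(c,q,.061)[:,:2]; return q[np.argsort(np.arctan2(*(w-w.mean(0)).T))]
a=corners(im,c,(150,80,500,420),1500); b=corners(im2,c2,(285,145,370,235),400)
print('tri',tri(c,a,c2,b))
E
```

```text
t: 9.47
eef_pos: [0.5829, 0.0551, 0.1681]
orientation: [-179.8, 0.4, 23.8]
force: [-1.7, -1.0, -1.2]
width: 0.995
grasp_force: 0.0
t: 9.88
eef_pos: [0.5861, 0.0551, 0.1735]
orientation: [180.0, -0.0, 16.4]
force: [-0.2, -0.3, -0.3]
width: 0.994
grasp_force: 0.0
[0.58605688 0.05512568 0.17345221] [ 1.79987647e+02 -3.58331493e-02  1.64266200e+01] 162.77430198447178 [-0.15621682 -0.3394084  -0.29871005]
110
  rect [429.1  52.6 130.5  34.8 -73.5] area 2285.5 px 272 402
  rect [547.8  11.3 210.1 205.4 -89.7] area 43338.0 px 357 275
  rect [588.2 148.4 113.3   9.4   0. ] area 1805.5 px 194 188
  rect [566.4 159.5 184.5  30.    8. ] area 4989.5 px 171 205
130
  rect [429.   52.9 129.5  34.8 -73.5] area 2244.0 px 271 418
  rect [469.    9.8 207.8  49.6 -89. ] area 4718.5 px 329 375
  rect [ 6.071e+02 -6.270e+01  8.700e+01  3.870e+01 -1.000e-01] area 3669.5 px 485 248
  rect [601.4  53.9 124.2  96.7 -89.8] area 20525.0 px 329 210
  rect [563.7 159.2 179.   29.9   8. ] area 3063.0 px 172 210
150
  rect [412.7  48.4 125.1  35.7 -89.9] area 2206.0 px 272 418
  rect [468.9   9.6 206.6  49.4 -88.9] area 4580.5 px 330 375
  rect [ 6.076e+02 -5.150e+01  8.570e+01  1.420e+01  2.000e-01] area 1750.0 px 472 242
  rect [563.6 159.5 178.7  29.2   8. ] area 2877.0 px 172 210
tri [[0.58190757 0.03118334 0.14173489]
 [0.58840756 0.09328102 0.17314619]
 [0.63513161 0.09643542 0.17652908]
 [0.64399345 0.08997903 0.32068502]]
```

View pics/w3.png

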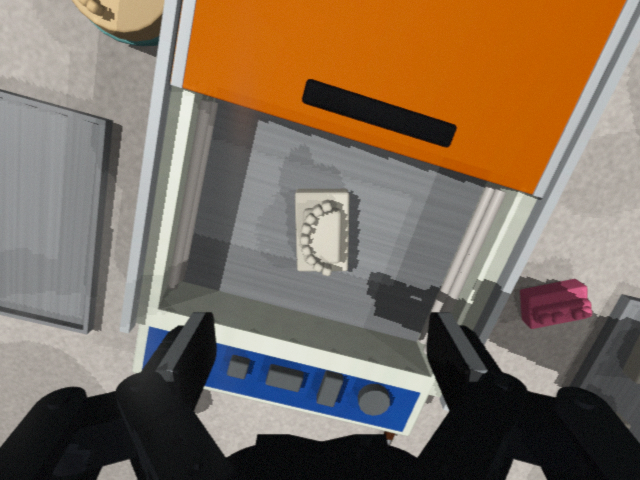

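Wrist view: the cast is centred at (323,231), axis-aligned in the picture, with corners near (295,191) and (350,272). The rib is at (378,112).

```bash
cat >> h.py <<'E'
def corners(m,c,roi,z,thr=130):
    """base corners of the white blob in roi, ordered by world angle"""
    b=max(blobs(m.min(2)>thr,100,roi),key=cv2.contourArea); q=cv2.boxPoints(cv2.minAreaRect(cv2.convexHull(b)))
    w=plane(c,q,z)[:,:2]; return q[np.argsort(np.arctan2(*(w-w.mean(0)).T))],rect(c,b,z)
E
python3 - <<'E'
from h import *
im=cv2.imread('pics/w3.png')[:,:,::-1];im2=cv2.imread('pics/w2.png')[:,:,::-1]
c=cam('wrist',dict(eef_pos=np.array([0.586057,0.055126,0.173452]),orientation=[179.9876,-.0358,16.4266]))
c2=cam('wrist',dict(eef_pos=np.array([0.57856,0.05113,0.28304]),orientation=[-179.9856,0.0088,58.546]))
a,r=corners(im,c,(285,180,360,282),.061); b,r2=corners(im2,c2,(285,145,370,235),.061)
print(a,r,r2); print('tri',tri(c,a,c2,b))
E
```

```text
[[359. 277.]
 [285. 277.]
 [285. 192.]
 [359. 192.]] [584.1  53.4  64.3  54.6  16.4] [586.   54.9  59.5  37.1  16.5]
tri [[0.56173771 0.02292987 0.06065628]
 [0.55907831 0.07087551 0.09127076]
 [0.61127326 0.08493752 0.08257617]
 [0.61867357 0.03722132 0.03550856]]
```

```bash
python3 - <<'E'
from h import *
c=cam('wrist',dict(eef_pos=np.array([0.586057,0.055126,0.173452]),orientation=[179.9876,-.0358,16.4266]))
c2=cam('wrist',dict(eef_pos=np.array([0.57856,0.05113,0.28304]),orientation=[-179.9856,0.0088,58.546]))
def so(q,c):
    q=np.array(q,float);w=plane(c,q,.061)[:,:2];return q[np.argsort(np.arctan2(*(w-w.mean(0)).T))]
a=so([(295,191),(349,190),(350,272),(297,273)],c);b=so([(333,157),(359.7,182),(320.8,224.7),(293.7,200.8)],c2)
p=tri(c,a,c2,b);print(np.round(p,4),p.mean(0)); w=plane(c,a,.061);print(np.round(w,4),w.mean(0))
E
```

```text
[[0.5642 0.0275 0.0631]
 [0.5557 0.0644 0.0708]
 [0.6098 0.0803 0.0608]
 [0.6195 0.0437 0.0506]] [0.58728914 0.05397989 0.06132312]
[[0.5629 0.0258 0.061 ]
 [0.551  0.0633 0.061 ]
 [0.6102 0.0808 0.061 ]
 [0.6214 0.0453 0.061 ]] [0.5863981  0.05380227 0.061     ]
```

The two views put the base top at 61 mm, which agrees with the text. Grasping the cast.

```bash

python3 -m pendant '[[8.5,[0,-0.1,-3],0],[8.5,[0,-0.1,-6],0],[8.5,[0,-0.1,-9],0],[8.5,[0,-0.1,-11.5],0],[8.5,[0,-0.1,-12.6],0]]' 40
python3 -m pendant '[[2,[0,0,0],0],[2,[0,0,0],0],[2,[0,0,0],0],[2,[0,0,0],0],[2,[0,0,0],0]]'
python3 -m pendant '[[2,[0,0,0],0],[2,[0,0,1],0],[2,[0,0,3],0],[2,[0,0,6],0],[2,[0,0,10],0]]'
python3 -m pendant '[[2,[0,0,2],0.1],[2,[0,0,2],0.2],[2,[0,0,2],0.3],[2,[0,0,2],0.4],[2,[0,0,2],0.5]]'
```

```text
t: 10.35
eef_pos: [0.583, 0.0541, 0.0438]
orientation: [-179.9, 0.3, 16.4]
force: [-0.5, 0.1, -0.1]
width: 0.991
grasp_force: 0.0
t: 10.77
eef_pos: [0.5877, 0.0541, 0.0497]
orientation: [179.9, -0.3, 16.4]
force: [-0.1, 0.2, 4.9]
width: 0.433
grasp_force: 41.7
t: 11.18
eef_pos: [0.5829, 0.0541, 0.1464]
orientation: [-179.9, 0.3, 16.4]
force: [0.5, 0.4, -0.3]
width: 0.431
grasp_force: 41.2
t: 11.6
eef_pos: [0.5855, 0.0541, 0.1685]
orientation: [180.0, -0.0, 45.3]
force: [-1.0, -0.6, -1.0]
width: 0.432
grasp_force: 41.2
```

```bash

python3 -m pendant '[[2,[-0.8,2.7,0],0],[2,[-1.6,5.4,0],0],[2,[-2.4,8.1,0],0],[2,[-3.2,10.8,0],0],[2,[-3.9,13.4,0],0]]'
python3 -m pendant '[[2,[-0.8,2.7,0],0],[2,[-1.6,5.4,0],0],[2,[-2.4,8.1,0],0],[2,[-3.2,10.8,0],0],[2,[-3.9,13.4,0],0]]'
python3 -m pendant '[[2,[0,0,-3],0],[2,[0,0,-6],0],[2,[0,0,-9],0],[2,[0,0,-11.5],0],[2,[0,0,-13],0]]'
python3 -m pendant '[[2,[0,0,-1],0],[2,[0,0,-1.8],0],[2,[0,0,-2.3],0],[2,[0,0,-2.6],0],[2,[0,0,-2.6],0]]'
```

```text
t: 12.02
eef_pos: [0.5457, 0.1893, 0.1682]
orientation: [180.0, -0.0, 45.0]
force: [0.9, -0.3, -1.2]
width: 0.432
grasp_force: 41.2
t: 12.43
eef_pos: [0.5066, 0.3234, 0.1682]
orientation: [180.0, -0.0, 45.0]
force: [-0.5, 0.9, 0.4]
width: 0.433
grasp_force: 41.2
t: 12.85
eef_pos: [0.5055, 0.3213, 0.0349]
orientation: [-179.9, 0.2, 45.0]
force: [-0.7, -0.2, -0.6]
width: 0.43
grasp_force: 41.2
t: 13.27
eef_pos: [0.5079, 0.3222, 0.0117]
orientation: [180.0, -0.0, 45.0]
force: [-0.5, -0.1, 0.1]
width: 0.434
grasp_force: 41.2
```

```bash

python3 -m pendant '[[2,[0,0,-0.15],0],[2,[0,0,-0.25],0],[2,[0,0,-0.25],0],[8.5,[0,0,-0.25],0],[8.5,[0,0,-0.25],0]]'
python3 -m pendant '[[8.5,[0,0,0],0],[8.5,[0,0,2],0],[8.5,[0,0,6],0],[8.5,[0,0,10],0],[8.5,[0,0,14],0]]'
python3 -m pendant '[[8.5,[0,-2,3],-0.1],[8.5,[0,-5,6],-0.2],[8.5,[0,-9,8.5],-0.3],[8.5,[0,-13,10],-0.4],[8.5,[0,-17,11],-0.5]]'
python3 -m pendant '[[8.5,[0,-4,0],-0.1],[8.5,[0,-8,0],-0.2],[8.5,[0,-12,0],-0.285],[8.5,[0,-16,0],-0.285],[8.5,[0,-20,0],-0.285]]'
python3 -m pendant '[[8.5,[-0.3,-4,0],0],[8.5,[-0.5,-8,0],0],[8.5,[-0.8,-12,0],0],[8.5,[-1,-16,0],0],[8.5,[-1.3,-20,0],0]]'
python3 -m pendant '[[8.5,[0,-3,0],0],[8.5,[0,-6,0],0],[8.5,[0,-8.5,0],0],[8.5,[0,-8.5,0],0],[8.5,[0,-8.5,0],0]]'
python3 - <<'E'
from h import *
o=bot.get_obs(); im=save('wrist','w4.png');print(list(o['eef_pos']),list(o['orientation']),o['joint_pos'])
t=save('top','t1.png')
E
```

```text
t: 13.68
eef_pos: [0.5078, 0.3223, 0.0093]
orientation: [180.0, -0.0, 45.0]
force: [0.0, -1.3, -0.3]
width: 0.699
grasp_force: 0.0
t: 14.1
eef_pos: [0.5068, 0.3218, 0.1501]
orientation: [-180.0, 0.1, 45.0]
force: [1.0, -0.7, 0.4]
width: 0.996
grasp_force: 0.0
t: 14.52
eef_pos: [0.5082, 0.1577, 0.2597]
orientation: [180.0, -0.2, 16.2]
force: [0.9, -0.6, 0.6]
width: 0.995
grasp_force: 0.0
t: 14.93
eef_pos: [0.5072, -0.0433, 0.2575]
orientation: [180.0, -0.1, 0.0]
force: [0.8, 1.4, 0.1]
width: 0.995
grasp_force: 0.0
t: 15.35
eef_pos: [0.4941, -0.2434, 0.2574]
orientation: [180.0, -0.0, 0.0]
force: [1.1, -0.4, 0.1]
width: 0.995
grasp_force: 0.0
t: 15.77
eef_pos: [0.4942, -0.3275, 0.2567]
orientation: [-180.0, 0.0, -0.1]
force: [-0.1, -0.3, 0.3]
width: 0.997
grasp_force: 0.0
[np.float64(0.49418884523828865), np.float64(-0.32753423520776404), np.float64(0.25671900891947674)] [np.float64(-179.97450561129637), np.float64(0.00894882244482635), np.float64(-0.08641787016730623)] [-3.96716553e+01  2.36138918e+01  1.13542309e+01  7.77634814e+01
  1.39455333e-02  1.40414762e+02]
```

View pics/w4.png

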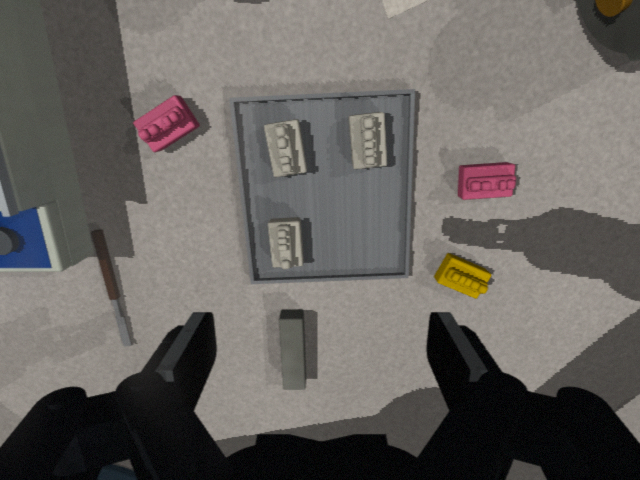

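Wrist view: three new casts in the tray at (285,149), (369,141) and (285,244). The pink look-alikes at (166,124) and (488,181) and the yellow one at (464,276) all lie outside the tray.

```bash
cat >> h.py <<'E'
def casts(im,c,rois,z):
    for r in rois:
        for thr in (125,140):
            k=im[...,0].astype(int); m=(im.min(2)>thr)
            bs=blobs(m,150,r)
            if bs: h=cv2.convexHull(np.vstack(bs)); print(thr,rect(c,h,z),'px',np.round(cv2.minAreaRect(h)[0]))
E
python3 - <<'E'
from h import *
im=cv2.imread('pics/w4.png')[:,:,::-1];c=cam('wrist',dict(eef_pos=np.array([0.494189,-.327534,0.256719]),orientation=[-179.9745,.0089,-.0864]))
casts(im,c,[(255,112,318,185),(340,105,396,178),(260,212,312,275)],.022)
print(im[149,275],im[149,320],plane(c,[[166,124],[488,181],[464,276],[292,348]],.022),plane(c,[[240,103],[407,98],[404,274],[254,281]],.004))
t=cv2.imread('pics/t1.png')[:,:,::-1]
casts(t,cam('top'),[(108,205,182,285)],.02)
E
```

```text
125 [ 541.8 -292.    49.9   31.9    8.9] px [285. 148.]
125 [ 548.9 -373.5   50.    32.1    6.3] px [368. 140.]
125 [ 439.5 -281.5   52.3   17.2    3.2] px [278. 245.]
[139 138 127] [113 114 117] [[ 0.56494818 -0.17807394  0.022     ]
 [ 0.5091857  -0.49634171  0.022     ]
 [ 0.40400683 -0.4849141   0.022     ]
 [ 0.31086371 -0.29272557  0.022     ]] [[ 0.58415395 -0.24716205  0.004     ]
 [ 0.58847154 -0.41260353  0.004     ]
 [ 0.39833569 -0.42293339  0.004     ]
 [ 0.38966353 -0.2493652   0.004     ]]
125 [507.5 318.8 173.9 163.5   2.4] px [144. 244.]
140 [507.4 321.  173.9 156.7   2.4] px [144. 244.]
```

```bash

python3 -m pendant '[[5.5,[2,1.5,-3],0.06],[5.5,[4.7,3.5,-6],0.12],[5.5,[4.7,3.5,-9],0.157],[5.5,[4.7,3.5,-11],0.157],[5.5,[4.7,3.5,-11],0.157]]'
python3 -m pendant '[[5.5,[0,0,0],0],[5.5,[0,0,0],0],[5.5,[0,0,0],0],[5.5,[0,0,0],0],[5.5,[0,0,0],0]]'
python3 - <<'E'
from h import *
o=bot.get_obs(); im=save('wrist','w5.png');print(list(o['eef_pos']),list(o['orientation']))
c=cam('wrist',o)
for b in blobs(im.min(2)>125,800):
    r=rect(c,b,.022)
    if r[2]<75: print(r,cv2.boundingRect(b))
E
```

```text
t: 16.28
eef_pos: [0.539, -0.2871, 0.1421]
orientation: [-179.6, 0.4, 9.2]
force: [-1.5, 0.7, -0.9]
width: 0.644
grasp_force: 0.0
t: 16.7
eef_pos: [0.5423, -0.2922, 0.1488]
orientation: [179.9, -0.1, 9.0]
force: [-0.3, 0.3, 0.7]
width: 0.644
grasp_force: 0.0
[np.float64(0.5422583902094913), np.float64(-0.29220586978018964), np.float64(0.14877826791825519)] [np.float64(179.87938095563064), np.float64(-0.12441964367505633), np.float64(9.017666021378906)]
[ 339.6 -475.8   57.1   47.8   11.3] (451, 435, 50, 45)
[ 293.4 -181.4   56.4   47.3    7.3] (143, 435, 49, 45)
[ 437.9 -288.8   57.6   33.     2.8] (276, 313, 44, 60)
[ 549.1 -373.2   50.3   32.8    6.2] (404, 202, 50, 65)
[ 540.9 -292.1   52.1   32.7    9. ] (298, 195, 45, 67)
```

View pics/w5.png

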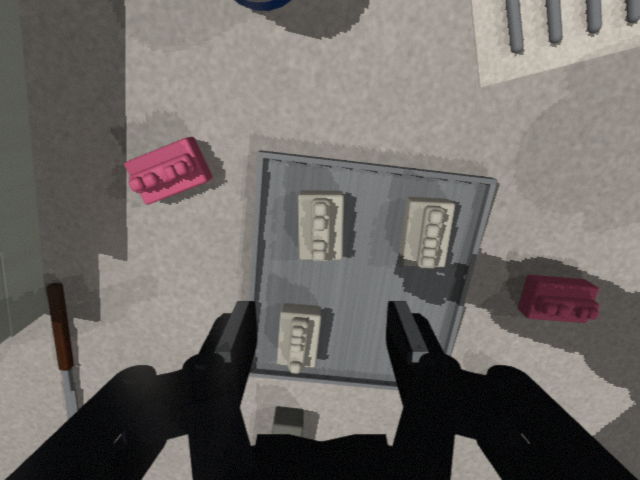

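Casts at (321,226), (429,233) and (299,338) in the picture give consistent positions in both views. Grasping cast 1.

```bash
python3 - <<'E'
from h import *
c=cam('wrist',dict(eef_pos=np.array([0.494189,-.327534,0.256719]),orientation=[-179.9745,.0089,-.0864]))
c5=cam('wrist',dict(eef_pos=np.array([0.542258,-.292206,0.148778]),orientation=[179.88,-.1244,9.0177]))
# base corners (front-left, rear-left base edges) read in w4, w5
print(np.round(tri(c,[[265,124],[275,176],[349,114],[357,167]],c5,[[300,192],[299,260],[407,199],[403,264]]),4))
E
python3 -m pendant '[[5.5,[-0.1,0,-3],0],[5.5,[-0.1,0,-6],0],[5.5,[-0.1,0,-9],0],[5.5,[-0.1,0,-12],0],[5.5,[-0.1,0,-13.5],0]]' 40
python3 -m pendant '[[5.5,[0,0,-0.7],0],[5.5,[0,0,-0.7],0],[2,[0,0,-0.7],0],[2,[0,0,-0.7],0],[2,[0,0,-0.7],0]]'
python3 -m pendant '[[2,[0,0,0],0],[2,[0,0,0],0],[2,[0,0,0],0],[2,[0,0,0],0],[2,[0,0,0],0]]'
```

```text
[[ 0.5647 -0.2727  0.0144]
 [ 0.5144 -0.2805  0.0233]
 [ 0.573  -0.3542  0.0145]
 [ 0.5218 -0.3629  0.0168]]
t: 17.17
eef_pos: [0.5385, -0.2904, 0.0087]
orientation: [-179.8, 0.2, 9.0]
force: [-0.0, 0.3, -0.4]
width: 0.643
grasp_force: 0.0
t: 17.58
eef_pos: [0.5421, -0.2926, 0.0072]
orientation: [179.8, -0.2, 9.0]
force: [0.5, 0.3, 0.0]
width: 0.39
grasp_force: 40.5
t: 18.0
eef_pos: [0.542, -0.2925, 0.007]
orientation: [179.8, -0.2, 9.0]
force: [-1.3, -0.0, 5.3]
width: 0.383
grasp_force: 41.3
```

```bash

python3 -m pendant '[[2,[0,0,1.5],0],[2,[0,0,5],0],[2,[0,0,9],0],[2,[0,0,13],0],[2,[0,0,17],0]]'
python3 -m pendant '[[2,[0,2,2.5],0.05],[2,[0,5,2.5],0.1],[2,[0,8,2.5],0.1],[2,[0,11,2.5],0.1],[2,[0,14.2,2.5],0.1]]'
python3 -m pendant '[[2,[0,4,0],0],[2,[0,8,0],0],[2,[0.3,12,0],0],[2,[0.6,15,0],0],[2,[0.6,15,0],0]]'
python3 -m pendant '[[2,[0,0,-3],0],[2,[0,0,-6],0],[2,[0,0,-9],0],[2,[0,0,-12],0],[2,[0,0,-13],0]]'
python3 -m pendant '[[2,[0,0,-1],0],[2,[0,0,-1.7],0],[2,[0,0,-2.1],0],[2,[0,0,-2.1],0],[2,[0,0,-2.1],0]]'
```

```text
t: 18.42
eef_pos: [0.54, -0.2911, 0.177]
orientation: [-180.0, 0.0, 9.0]
force: [0.9, -0.3, 0.0]
width: 0.387
grasp_force: 40.5
t: 18.83
eef_pos: [0.5404, -0.1485, 0.2007]
orientation: [180.0, -0.0, 14.7]
force: [0.6, -0.9, -0.2]
width: 0.384
grasp_force: 40.6
t: 19.25
eef_pos: [0.5462, 0.0059, 0.2005]
orientation: [-179.9, -0.1, 15.2]
force: [0.3, -0.2, -0.7]
width: 0.387
grasp_force: 40.5
t: 19.67
eef_pos: [0.5432, 0.0004, 0.0661]
orientation: [-179.9, 0.4, 14.7]
force: [-0.6, 0.8, -1.0]
width: 0.388
grasp_force: 40.5
t: 20.08
eef_pos: [0.5475, 0.0004, 0.0502]
orientation: [180.0, -0.1, 14.8]
force: [0.3, 0.9, 0.2]
width: 0.387
grasp_force: 40.5
```

```bash

python3 -m pendant '[[2,[0,0,-0.1],0],[2,[0,0,-0.1],0],[5.5,[0,0,-0.1],0],[5.5,[0,0,-0.1],0],[5.5,[0,0,-0.1],0]]'
python3 -m pendant '[[5.5,[0,0,1],0],[5.5,[0,0,4],0],[5.5,[0,0,8],0],[5.5,[0,0,12],0],[5.5,[0,0,15],0]]'
python3 -m pendant '[[5.5,[0,-3,0],-0.1],[5.5,[0,-6,0],-0.15],[5.5,[0,-10,0],-0.15],[5.5,[0,-14,0],-0.15],[5.5,[0,-18,0],-0.15]]'
python3 -m pendant '[[5.5,[0.2,-4,0],0],[5.5,[0.2,-8,0],0],[5.5,[0.2,-12,0],0],[5.5,[0.2,-16,-2],0],[5.5,[0.2,-19.3,-5],0]]'
python3 -m pendant '[[5,[0,0,0],0],[5,[0,0,0],0],[5,[0,0,0],0],[5,[0,0,0],0],[5,[0,0,0],0]]'
python3 - <<'E'
from h import *
o=bot.get_obs(); im=save('wrist','w6.png');print(list(o['eef_pos']),list(o['orientation']))
c=cam('wrist',o)
for b in blobs(im.min(2)>125,600):
    r=rect(c,b,.022)
    if r[2]<75: print(r,cv2.boundingRect(b))
E
```

```text
t: 20.5
eef_pos: [0.5468, 0.0005, 0.0484]
orientation: [180.0, -0.0, 14.8]
force: [0.6, -0.5, -0.1]
width: 0.646
grasp_force: 0.0
t: 20.92
eef_pos: [0.5471, 0.0005, 0.2022]
orientation: [179.9, -0.2, 14.8]
force: [1.6, -1.3, -0.2]
width: 0.645
grasp_force: 0.0
t: 21.33
eef_pos: [0.5464, -0.181, 0.1993]
orientation: [180.0, -0.1, 6.2]
force: [0.9, 1.4, -0.1]
width: 0.642
grasp_force: 0.0
t: 21.75
eef_pos: [0.5502, -0.3726, 0.1556]
orientation: [179.6, -0.3, 6.1]
force: [0.3, -0.3, 0.4]
width: 0.648
grasp_force: 0.0
t: 22.17
eef_pos: [0.5495, -0.367, 0.1539]
orientation: [179.9, -0.1, 6.3]
force: [-0.4, -0.1, -0.8]
width: 0.59
grasp_force: 0.0
[np.float64(0.549510041764431), np.float64(-0.36698809227927376), np.float64(0.1538572022646083)] [np.float64(179.90572532819263), np.float64(-0.10334772295256904), np.float64(6.28593626743908)]
[ 300.3 -246.6   56.2   46.8    6.2] (149, 435, 46, 45)
[ 332.7 -537.8   60.6   45.8   10.1] (447, 434, 47, 46)
[ 547.8 -373.8   52.4   32.4    5.6] (308, 195, 44, 66)
```

```bash

python3 -m pendant '[[5.2,[-0.1,-0.6,-3],0],[5.2,[-0.1,-0.6,-6],0],[5.2,[-0.1,-0.6,-9],0],[5.2,[-0.1,-0.6,-12],0],[5.2,[-0.1,-0.6,-13.8],0]]' 40
python3 -m pendant '[[5.2,[0,0,-0.7],0],[5.2,[0,0,-0.9],0],[5.2,[0,0,-0.9],0],[2,[0,0,-0.9],0],[2,[0,0,-0.9],0]]'
python3 -m pendant '[[2,[0,0,0],0],[2,[0,0,0],0],[2,[0,0,0],0],[2,[0,0,0],0],[2,[0,0,0],0]]'
```

```text
t: 22.63
eef_pos: [0.5467, -0.372, 0.0116]
orientation: [-179.9, 0.1, 6.3]
force: [-0.5, -0.0, -0.9]
width: 0.612
grasp_force: 0.0
t: 23.05
eef_pos: [0.5492, -0.3752, 0.0076]
orientation: [179.8, -0.2, 6.2]
force: [-0.8, -1.2, -0.2]
width: 0.39
grasp_force: 40.9
t: 23.47
eef_pos: [0.5491, -0.3752, 0.0074]
orientation: [179.8, -0.2, 6.2]
force: [0.4, 0.7, 6.0]
width: 0.383
grasp_force: 41.8
```

```bash

python3 -m pendant '[[2,[0,0,1.5],0],[2,[0,0,5],0],[2,[0,0,9],0],[2,[0,0,13],0],[2,[0,0,17],0]]'
python3 -m pendant '[[2,[0.4,3,2.5],0.05],[2,[0.9,6,2.5],0.1],[2,[1.3,9,2.5],0.15],[2,[1.8,12,2.5],0.15],[2,[2.2,15,2.5],0.15]]'
python3 -m pendant '[[2,[0.6,4,0],0],[2,[1.2,8,0],0],[2,[1.8,12,0],0],[2,[2.4,16,0],0],[2,[2.8,19,0],0]]'
python3 -m pendant '[[2,[0.6,4,0],0],[2,[1.3,8,0],0],[2,[1.3,8.4,0],0],[2,[1.3,8.4,0],0],[2,[1.3,8.4,0],0]]'
python3 -m pendant '[[2,[0,0,-3],0],[2,[0,0,-6],0],[2,[0,0,-9],0],[2,[0,0,-12],0],[2,[0,0,-13],0]]'
```

```text
t: 23.88
eef_pos: [0.5471, -0.3738, 0.1771]
orientation: [180.0, -0.0, 6.2]
force: [1.1, -0.4, -0.8]
width: 0.386
grasp_force: 40.9
t: 24.3
eef_pos: [0.5698, -0.2229, 0.2008]
orientation: [179.9, -0.1, 14.7]
force: [0.4, 0.2, 0.6]
width: 0.386
grasp_force: 41.0
t: 24.72
eef_pos: [0.5976, -0.0309, 0.2006]
orientation: [-180.0, -0.1, 14.9]
force: [0.3, -0.3, -0.9]
width: 0.386
grasp_force: 40.9
t: 25.13
eef_pos: [0.6105, 0.0498, 0.2002]
orientation: [179.9, 0.0, 14.8]
force: [0.1, -1.0, -1.2]
width: 0.387
grasp_force: 40.9
t: 25.55
eef_pos: [0.6071, 0.0478, 0.0655]
orientation: [-179.9, 0.4, 14.6]
force: [-0.8, 0.8, -0.7]
width: 0.387
grasp_force: 40.9
```

```bash

python3 -m pendant '[[2,[0,0,-1],0],[2,[0,0,-1.7],0],[2,[0,0,-2.0],0],[2,[0,0,-2.1],0],[2,[0,0,-2.1],0]]'
python3 -m pendant '[[2,[0,0,0],0],[5.5,[0,0,0],0],[5.5,[0,0,0],0],[5.5,[0,0,0],0],[5.5,[0,0,1],0]]'
python3 -m pendant '[[5.5,[0,0,3],0],[5.5,[0,0,7],0],[5.5,[0,0,11],0],[5.5,[0,0,14],0],[5.5,[-1,-2,14],0]]'
python3 -m pendant '[[5.5,[-1.8,-3.4,0],-0.1],[5.5,[-3.6,-6.8,0],-0.2],[5.5,[-5.4,-10,0],-0.21],[5.5,[-7.2,-13.5,0],-0.21],[5.5,[-8.5,-17,0],-0.21]]'
python3 -m pendant '[[5.5,[-1.8,-3.4,0],0],[5.5,[-3.6,-6.8,0],0],[5.5,[-5.4,-10,0],0],[5.5,[-7,-13,-2],0],[5.5,[-7.5,-14.8,-5],0]]'
python3 -m pendant '[[5.5,[0,0,0],0],[5.5,[0,0,0],0],[5.5,[0,0,0],0],[5.5,[0,0,0],0],[5.5,[0,0,0],0]]'
python3 - <<'E'
from h import *
o=bot.get_obs(); im=save('wrist','w7.png');print(list(o['eef_pos']),list(o['orientation']))
c=cam('wrist',o)
for t in(115,135):
  for b in blobs(im.min(2)>t,600):
    r=rect(c,b,.022)
    if r[2]<75: print(r,cv2.boundingRect(b))
E
```

```text
t: 25.97
eef_pos: [0.6116, 0.0498, 0.0501]
orientation: [180.0, -0.1, 14.8]
force: [0.4, -0.8, -0.9]
width: 0.389
grasp_force: 40.9
t: 26.38
eef_pos: [0.609, 0.0501, 0.0577]
orientation: [-180.0, 0.2, 14.8]
force: [0.0, 0.4, -0.2]
width: 0.645
grasp_force: 0.0
t: 26.8
eef_pos: [0.606, 0.0322, 0.208]
orientation: [179.8, -0.9, 15.0]
force: [2.0, -1.6, 0.5]
width: 0.644
grasp_force: 0.0
t: 27.22
eef_pos: [0.514, -0.141, 0.2001]
orientation: [180.0, -0.0, 2.8]
force: [1.1, 0.0, 0.2]
width: 0.646
grasp_force: 0.0
t: 27.63
eef_pos: [0.4408, -0.2928, 0.1526]
orientation: [179.6, -0.3, 2.6]
force: [0.8, -0.2, -0.8]
width: 0.639
grasp_force: 0.0
t: 28.05
eef_pos: [0.4418, -0.2877, 0.1505]
orientation: [179.9, -0.1, 2.8]
force: [-0.1, 0.3, -0.5]
width: 0.643
grasp_force: 0.0
[np.float64(0.44180708684976033), np.float64(-0.28771345954910676), np.float64(0.15048768315554406)] [np.float64(179.90140558457264), np.float64(-0.11273747563830305), np.float64(2.840845591874506)]
[ 204.1 -149.6   57.4   48.4    0.5] (142, 435, 50, 45)
[ 438.3 -288.8   55.9   33.     3. ] (300, 195, 45, 71)
[ 582.6 -161.1   35.7   14.2  -61.8] (111, 0, 50, 30)
[ 203.5 -149.8   56.    47.     0.6] (143, 436, 49, 44)
```

View pics/w7.png

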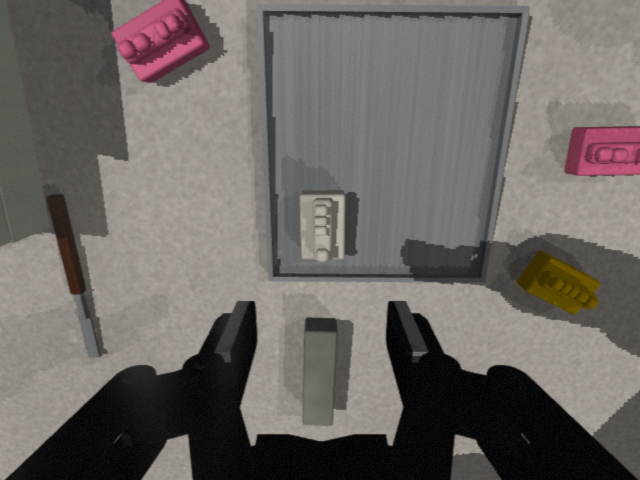

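The last new cast is at (322,226), right where expected, and the rest of the tray is empty. Grasping it.

```bash

python3 -m pendant '[[5.5,[-0.1,-0.1,-3],0],[5.5,[-0.1,-0.1,-6],0],[5.5,[-0.1,-0.1,-9],0],[5.5,[-0.1,-0.1,-12],0],[5.5,[-0.1,-0.1,-13.6],0]]' 40
python3 -m pendant '[[5.5,[0,0,-0.7],0],[5.5,[0,0,-0.9],0],[5.5,[0,0,-0.9],0],[2,[0,0,-0.9],0],[2,[0,0,-0.9],0]]'
python3 -m pendant '[[2,[0,0,0],0],[2,[0,0,0],0],[2,[0,0,0],0],[2,[0,0,0],0],[2,[0,0,0],0]]'
python3 -m pendant '[[2,[0,0,1.5],0],[2,[0,0,5],0],[2,[0,0,9],0],[2,[0,0,13],0],[2,[0,0,17],0]]'
python3 -m pendant '[[2,[0.8,3,2.5],0.08],[2,[1.6,6,2.5],0.16],[2,[2.4,9,2.5],0.24],[2,[3.2,12,2.5],0.32],[2,[4,15.5,2.5],0.32]]'
python3 -m pendant '[[2,[1,3.7,0],0],[2,[2,7.4,0],0],[2,[3,11.1,0],0],[2,[4,14.8,0],0],[2,[4.8,18.5,0],0]]'
python3 -m pendant '[[2,[1,3,0],0],[2,[2,4.7,0],0],[2,[2,4.7,0],0],[2,[2,4.7,0],0],[2,[2,4.7,0],0]]'
```

```text
t: 28.52
eef_pos: [0.4387, -0.2874, 0.0106]
orientation: [-179.9, 0.1, 2.8]
force: [0.0, -0.6, -0.2]
width: 0.643
grasp_force: 0.0
t: 28.93
eef_pos: [0.441, -0.29, 0.0058]
orientation: [179.9, -0.1, 2.8]
force: [-2.2, 2.7, 5.1]
width: 0.386
grasp_force: 40.1
t: 29.35
eef_pos: [0.441, -0.2902, 0.0058]
orientation: [179.9, -0.2, 2.7]
force: [-0.1, 0.7, 6.2]
width: 0.387
grasp_force: 41.5
t: 29.77
eef_pos: [0.4391, -0.2887, 0.1762]
orientation: [180.0, -0.0, 2.7]
force: [1.3, -1.4, -0.2]
width: 0.389
grasp_force: 40.7
t: 30.18
eef_pos: [0.48, -0.1334, 0.1998]
orientation: [179.9, -0.1, 21.1]
force: [0.1, -0.3, -0.3]
width: 0.39
grasp_force: 40.8
t: 30.6
eef_pos: [0.5279, 0.0528, 0.1995]
orientation: [180.0, -0.1, 21.1]
force: [0.2, -0.4, -1.1]
width: 0.384
grasp_force: 40.8
t: 31.02
eef_pos: [0.5471, 0.0974, 0.199]
orientation: [180.0, 0.0, 21.1]
force: [0.4, 0.4, -0.6]
width: 0.387
grasp_force: 40.7
```

```bash

python3 -m pendant '[[2,[0,0.1,-3],0],[2,[0,0.1,-6],0],[2,[0,0.1,-9],0],[2,[0,0.1,-12],0],[2,[0,0.1,-13],0]]'
python3 -m pendant '[[2,[0,0,-1],0],[2,[0,0,-1.7],0],[2,[0,0,-2.1],0],[2,[0,0,-2.2],0],[2,[0,0,-2.2],0]]'
python3 -m pendant '[[2,[0,0,0],0],[5.5,[0,0,0],0],[5.5,[0,0,0],0],[5.5,[0,0,0],0],[5.5,[0,0,1],0]]'
python3 -m pendant '[[5.5,[0,0,3],0.1],[5.5,[0,0,7],0.2],[5.5,[0,0,11],0.3],[5.5,[1,-1,15],0.4],[5.5,[2,-2,19],0.5]]'
python3 -m pendant '[[3.5,[1,-1,1],0.1],[3.5,[2,-2.5,2],0.2],[3.5,[2,-2.5,2],0.3],[3.5,[2,-2.5,2],0.4],[3.5,[2,-2.5,2],0.5]]'
python3 -m pendant '[[3.5,[0,0,0],0.1],[3.5,[0,0,0],0.2],[3.5,[0,0,0],0.2],[3.5,[0,0,0],0.2],[3.5,[0,0,0],0.2]]'
python3 - <<'E'
from h import *
o=bot.get_obs(); im=save('wrist','w8.png');print(list(o['eef_pos']),list(o['orientation']))
s=bot.grab_frame('side'); cv2.imwrite('pics/s8.png',s[:,:,::-1])
E
```

```text
t: 31.43
eef_pos: [0.5438, 0.0972, 0.065]
orientation: [-179.9, 0.4, 20.9]
force: [-0.5, 0.9, -0.4]
width: 0.388
grasp_force: 40.7
t: 31.85
eef_pos: [0.5484, 0.0989, 0.0479]
orientation: [180.0, -0.1, 21.1]
force: [-0.1, -0.6, -0.4]
width: 0.387
grasp_force: 40.7
t: 32.27
eef_pos: [0.5461, 0.0989, 0.0558]
orientation: [-180.0, 0.2, 21.1]
force: [-0.6, 0.4, -0.3]
width: 0.648
grasp_force: 0.0
t: 32.68
eef_pos: [0.5665, 0.0796, 0.2487]
orientation: [180.0, -0.0, 50.1]
force: [1.3, 0.1, -0.1]
width: 0.644
grasp_force: 0.0
t: 33.1
eef_pos: [0.5874, 0.054, 0.2668]
orientation: [179.9, -0.0, 78.6]
force: [-0.8, 0.0, -0.1]
width: 0.41
grasp_force: 0.0
t: 33.52
eef_pos: [0.5871, 0.0543, 0.266]
orientation: [180.0, 0.0, 89.7]
force: [-1.3, 0.2, 0.4]
width: 0.407
grasp_force: 0.0
[np.float64(0.5871197628097008), np.float64(0.054348708504664923), np.float64(0.26595503856449104)] [np.float64(179.97285231343758), np.float64(0.0019218592964509319), np.float64(89.71159954166124)]
```

View pics/w8.png

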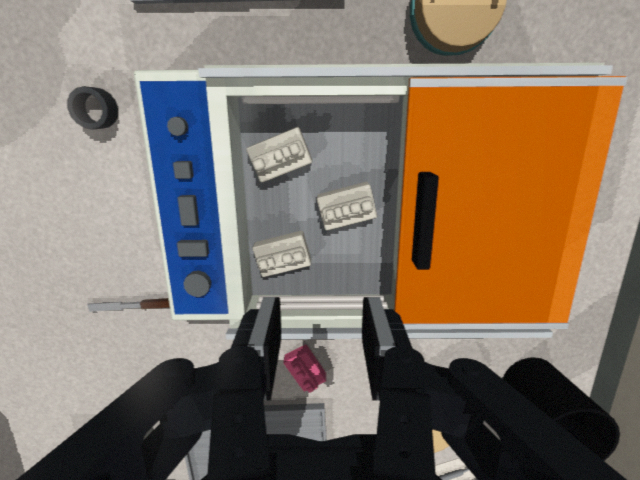

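View pics/s8.png

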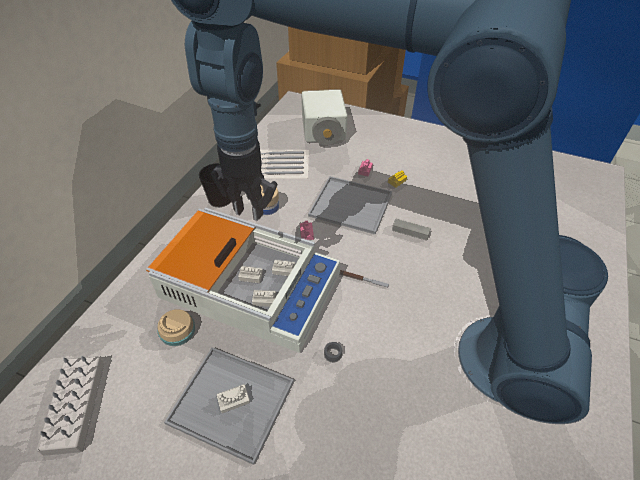

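All three casts stand in the chamber, at (279,156), (346,207) and (281,254) in the wrist view. The side view shows the finished cast standing in tray_out at (233,398). Now to close the cover.

```bash

python3 -m pendant '[[3.5,[2,0,-1],0],[3.5,[4,-0.1,-2],0],[3.5,[6,-0.2,-4],0],[3.5,[8,-0.3,-6],0],[3.5,[8.8,-0.3,-8],0]]' 60
python3 -m pendant '[[3.5,[0,0,-2],0],[3.5,[0,0,-4],0],[3.5,[0,0,-6],0],[3.5,[0,0,-8.2],0],[3.5,[0,0,-8.2],0]]'
python3 -m pendant '[[0,[0,0,0],0],[0,[0,0,0],0],[0,[0,0,0],0],[0,[0,0,0],0],[0,[0,0,0],0]]'
python3 -m pendant '[[0,[-2,0,0],0],[0,[-4,0,0],0],[0,[-6,0,0],0],[0,[-8,0,0],0],[0,[-10,0,0],0]]'
python3 -m pendant '[[0,[-1.5,0,0],0],[0,[-3,0,0],0],[0,[-4.5,0,0],0],[0,[-5.3,0,0],0],[0,[-5.3,0,0],0]]'
```

```text
t: 34.03
eef_pos: [0.6774, 0.051, 0.1844]
orientation: [179.9, 0.0, 89.7]
force: [-0.3, -0.2, 0.6]
width: 0.407
grasp_force: 0.0
t: 34.45
eef_pos: [0.6717, 0.0514, 0.0983]
orientation: [-179.5, -0.0, 89.8]
force: [-0.5, 0.7, -1.4]
width: 0.413
grasp_force: 0.0
t: 34.87
eef_pos: [0.6755, 0.0514, 0.1048]
orientation: [179.9, 0.0, 89.8]
force: [-1.9, -0.2, 1.7]
width: 0.115
grasp_force: 62.5
t: 35.28
eef_pos: [0.577, 0.0513, 0.1048]
orientation: [179.7, 0.0, 89.8]
force: [3.9, -0.1, -3.1]
width: 0.122
grasp_force: 61.9
t: 35.7
eef_pos: [0.5216, 0.0512, 0.1047]
orientation: [179.9, 0.0, 89.8]
force: [-2.0, -0.7, 4.5]
width: 0.118
grasp_force: 62.9
```

```bash

python3 -m pendant '[[0,[-0.3,0,0],0],[0,[-0.4,0,0],0],[0,[-0.4,0,0],0],[0,[-0.4,0,0],0],[0,[-0.4,0,0],0]]'
python3 -m pendant '[[0,[0.4,0,0],0],[0,[0.4,0,0],0],[3.5,[0.4,0,0],0],[3.5,[0.4,0,0],0],[3.5,[0.4,0,1],0]]'
python3 -m pendant '[[3.5,[0,0,3],0],[3.5,[0,0,7],0],[3.5,[-2,0,10],0],[3.5,[-3,0,12],0],[3.5,[-3,0,13],0]]'
python3 -m pendant '[[0,[0,0,0],0],[0,[0,0,0],0],[0,[0,0,0],0],[0,[0,0,0],0],[0,[0,0,0],0]]'
python3 - <<'E'
from h import *
o=bot.get_obs(); im=save('wrist','w9.png');c=cam('wrist',o);print(list(o['eef_pos']),list(o['orientation']))
for k in blobs(im.max(2)<50,200):
    if cv2.contourArea(k)<6000: print(rect(c,k,.1185),cv2.boundingRect(k))
E
```

```text
t: 36.12
eef_pos: [0.5209, 0.0512, 0.1047]
orientation: [179.7, 0.0, 89.8]
force: [5.5, -0.9, 3.8]
width: 0.119
grasp_force: 62.8
t: 36.53
eef_pos: [0.5192, 0.0515, 0.1111]
orientation: [-179.6, -0.0, 89.8]
force: [0.2, 0.1, -0.6]
width: 0.41
grasp_force: 0.0
t: 36.95
eef_pos: [0.491, 0.0516, 0.2472]
orientation: [179.9, -0.0, 89.8]
force: [0.3, 0.4, -0.1]
width: 0.408
grasp_force: 0.0
t: 37.37
eef_pos: [0.4914, 0.0514, 0.2421]
orientation: [-179.8, -0.0, 89.8]
force: [0.4, 0.1, 0.5]
width: 0.001
grasp_force: 0.0
[np.float64(0.49143957897601737), np.float64(0.05135700246154511), np.float64(0.24214506754089593)] [np.float64(-179.84315482458814), np.float64(-0.00628071342815697), np.float64(89.82709050009524)]
[ 754.7 -135.3  124.4   43.1  -74.9] (588, 369, 52, 102)
[521.7  51.7  80.1  12.5  90. ] (354, 174, 20, 104)
[390.6 139.8  20.5  13.3  82.9] (161, 87, 21, 33)
[405.7 137.6  27.   13.2  80.2] (183, 83, 22, 43)
[630.9 182.1  41.8  11.  -41.1] (525, 0, 46, 48)
```

View pics/w9.png

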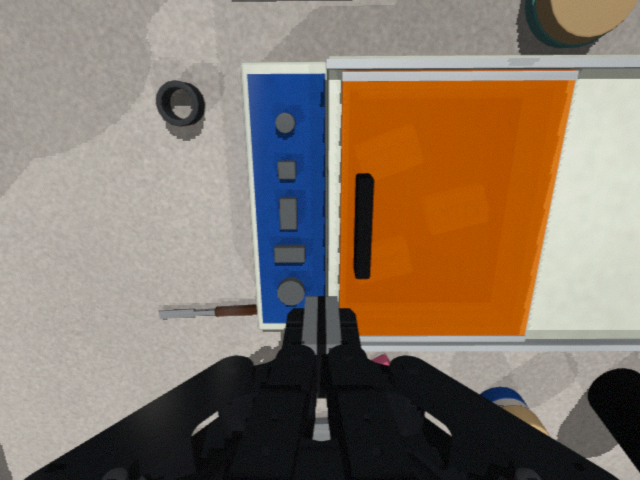

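The cover is shut with its rib at (364,226), x≈0.521, and the casts are visible through it. The keys are at (285,123), (286,170), (288,213), (290,254) and (291,293).

```bash
python3 - <<'E'
from h import *
o=dict(eef_pos=np.array([.49144,.051357,.242145]),orientation=[-179.843,-.0063,89.827]);c=cam('wrist',o)
w=plane(c,[[285,123],[286,170],[288,213],[290,254],[291,293]],.071);print(np.round(w,4))
im=cv2.imread('pics/w9.png');g=cv2.cvtColor(im,cv2.COLOR_BGR2HSV)
for k in blobs(g[...,1]<90,80,(262,80,318,312)): print(rect(c,k,.071))
print(np.round(bot.get_obs()['eef_pos'],4))
E
```

```text
[[ 0.4619  0.125   0.071 ]
 [ 0.4615  0.0876  0.071 ]
 [ 0.462   0.0506  0.071 ]
 [ 0.4625  0.0125  0.071 ]
 [ 0.4623 -0.0264  0.071 ]]
[ 4.746e+02 -3.750e+01  2.380e+01  1.590e+01 -1.000e-01]
[462.2 -24.5  26.9  24.4  89.9]
[ 4.618e+02  1.290e+01  2.700e+01  1.640e+01 -1.000e-01]
[461.7  50.4  28.6  14.8  89.8]
[ 4.619e+02  8.800e+01  1.450e+01  1.410e+01 -2.000e-01]
[461.9 125.4  14.6  14.5  88.5]
[0.4916 0.0513 0.2423]
```

```bash

python3 -m pendant '[[0,[-1.5,3,-3],0],[0,[-3,6,-6],0],[0,[-3,7.4,-9.5],0],[0,[-3,7.4,-13],0],[0,[-3,7.4,-15],0]]'
python3 -m pendant '[[0,[0,0,0],0],[0,[0,0,-1],0],[0,[0,0,-1.8],0],[0,[0,0,-2.3],0],[0,[0,0,-2.6],0]]'
python3 -m pendant '[[0,[0,0,0],0],[0,[0,0,0],0],[0,[0,0,0],0],[0,[0,0,0],0],[0,[0,0,0],0]]'
```

```text
t: 37.83
eef_pos: [0.4588, 0.1261, 0.0894]
orientation: [-179.7, 0.0, 90.0]
force: [0.2, -0.7, -0.7]
width: 0.003
grasp_force: 0.0
t: 38.25
eef_pos: [0.4627, 0.1252, 0.0679]
orientation: [180.0, -0.0, 89.8]
force: [-0.6, -0.2, 3.4]
width: 0.001
grasp_force: 1.6
t: 38.67
eef_pos: [0.4627, 0.1252, 0.068]
orientation: [179.9, 0.0, 89.8]
force: [-0.8, -1.4, 3.7]
width: 0.005
grasp_force: 1.5
```

```bash

python3 -m pendant '[[0,[0,0,-0.2],0],[0,[0,0,-0.3],0],[0,[0,0,-0.3],0],[0,[0,0,-0.3],0],[0,[0,0,-0.3],0]]'
```

```text
t: 39.08
eef_pos: [0.4628, 0.1252, 0.0657]
orientation: [179.9, 0.0, 89.8]
force: [-2.9, -1.2, 13.0]
width: 0.0
grasp_force: 6.5
```

```bash

python3 -m pendant '[[0,[0,0,1.5],0],[0,[0,0,2.9],0],[0,[0,-3,2.9],0],[0,[0,-6,2.9],0],[0,[0,-7.5,2.9],0]]'
python3 -m pendant '[[0,[0,0,0],0],[0,[0,0,0],0],[0,[0,0,-1],0],[0,[0,0,-2],0],[0,[0,0,-2.4],0]]'
python3 -m pendant '[[0,[0,0,-0.3],0],[0,[0,0,-0.5],0],[0,[0,0,-0.5],0],[0,[0,0,-0.5],0],[0,[0,0,-0.5],0]]'
python3 -m pendant '[[0,[0,0,1.5],0],[0,[0,0,2.9],0],[0,[0,-2,2.9],0],[0,[0,-3.8,2.9],0],[0,[0,-3.8,2.9],0]]'
python3 -m pendant '[[0,[0,0,0],0],[0,[0,0,0],0],[0,[0,0,-1],0],[0,[0,0,-2],0],[0,[0,0,-2.4],0]]'
python3 -m pendant '[[0,[0,0,-0.3],0],[0,[0,0,-0.5],0],[0,[0,0,-0.5],0],[0,[0,0,-0.5],0],[0,[0,0,-0.5],0]]'
```

```text
t: 39.5
eef_pos: [0.4622, 0.0485, 0.0935]
orientation: [180.0, 0.0, 89.8]
force: [-0.1, -0.3, -0.7]
width: -0.004
grasp_force: 0.0
t: 39.92
eef_pos: [0.4616, 0.0514, 0.0684]
orientation: [-179.9, -0.0, 89.9]
force: [-1.3, 0.0, 2.8]
width: -0.002
grasp_force: 1.4
t: 40.33
eef_pos: [0.4617, 0.0514, 0.0657]
orientation: [-180.0, -0.1, 89.9]
force: [-5.1, 1.3, 12.3]
width: 0.0
grasp_force: 6.3
t: 40.75
eef_pos: [0.4629, 0.0108, 0.0941]
orientation: [179.9, 0.1, 89.7]
force: [-0.1, -0.6, 0.6]
width: -0.004
grasp_force: 0.0
t: 41.17
eef_pos: [0.4616, 0.0133, 0.0685]
orientation: [-179.9, -0.0, 89.9]
force: [-0.1, 0.6, 2.3]
width: 0.003
grasp_force: 1.3
t: 41.58
eef_pos: [0.4617, 0.0133, 0.0657]
orientation: [-180.0, -0.1, 89.9]
force: [-5.0, 2.2, 12.8]
width: -0.001
grasp_force: 6.3
```

```bash

python3 -m pendant '[[0,[0,0,1.5],0],[0,[0,0,2.9],0],[0,[0,-2,2.9],0],[0,[0,-3.8,2.9],0],[0,[0,-3.8,2.9],0]]'
python3 -m pendant '[[0,[0,0,0],0],[0,[0,0,0],0],[0,[0,0,-1],0],[0,[0,0,-2],0],[0,[0,0,-2.4],0]]'
python3 -m pendant '[[0,[0,0,-0.3],0],[0,[0,0,-0.5],0],[0,[0,0,-0.5],0],[0,[0,0,-0.5],0],[0,[0,0,-0.5],0]]'
python3 -m pendant '[[0,[0,0,3],0],[0,[0,0,6],0],[0,[0,0,9],0],[0,[0,0,12],0],[0,[-1,-3,14],0]]'
python3 -m pendant '[[0,[0,-4,1],0],[0,[0,-8,2],0],[0,[0,-12,2],0],[0,[0,-16,2],0],[0,[0,-20,2],0]]'
python3 -m pendant '[[0,[0,0,0],0],[0,[0,0,0],0],[0,[0,0,0],0],[0,[0,0,0],0],[0,[0,0,0],0]]'
python3 - <<'E'
from h import *
save('side','s10.png');s=cv2.imread('pics/s10.png');a=cv2.imread('pics/s8.png')
d=(cv2.absdiff(a,s).max(2)>40)
print('side blobs changed',[cv2.boundingRect(b) for b in blobs(d,60)])
t=bot.grab_frame('top');ct=cam('top');hs=cv2.cvtColor(t,cv2.COLOR_RGB2HSV)
for c in blobs((hs[...,0]<20)&(hs[...,1]>180)&(hs[...,2]>120),2000): print('cover',rect(ct,c,.0965))
print(bot.get_obs()['force'],bot.get_obs()['t'])
E
```

```text
t: 42.0
eef_pos: [0.463, -0.0275, 0.0942]
orientation: [179.9, 0.1, 89.7]
force: [0.3, -0.6, -0.6]
width: 0.002
grasp_force: 0.0
t: 42.42
eef_pos: [0.4615, -0.0247, 0.0685]
orientation: [-179.9, -0.0, 89.9]
force: [-0.0, 0.4, 3.1]
width: -0.002
grasp_force: 1.3
t: 42.83
eef_pos: [0.4616, -0.0247, 0.0657]
orientation: [-180.0, -0.1, 89.9]
force: [-5.1, 2.3, 12.9]
width: -0.0
grasp_force: 6.4
t: 43.25
eef_pos: [0.4542, -0.0528, 0.2077]
orientation: [179.7, -0.1, 90.2]
force: [1.4, -1.5, -0.2]
width: 0.003
grasp_force: 0.0
t: 43.67
eef_pos: [0.4521, -0.2573, 0.2251]
orientation: [179.9, 0.0, 89.9]
force: [0.6, -1.0, -0.5]
width: 0.001
grasp_force: 0.0
t: 44.08
eef_pos: [0.4522, -0.2541, 0.2246]
orientation: [-180.0, -0.0, 90.0]
force: [0.7, 0.1, -0.2]
width: -0.001
grasp_force: 0.0
side blobs changed [(460, 342, 23, 38), (478, 299, 44, 65), (497, 244, 117, 180), (207, 218, 136, 97), (146, 209, 104, 79), (317, 184, 74, 39), (351, 165, 36, 23), (513, 144, 68, 127), (474, 133, 55, 15), (388, 133, 111, 248), (218, 125, 60, 96), (446, 124, 17, 13), (476, 120, 44, 16), (531, 109, 20, 31), (441, 96, 22, 31), (536, 67, 12, 48), (337, 38, 58, 127), (365, 0, 275, 70), (171, 0, 176, 142)]
cover [588.5  51.  208.1 163.  -89.9]
[ 0.29846533 -0.43933616  0.53734196] 44.1833
```

```bash
python3 -c "
from cell import bot; print(bot.finish_job())"
```

```text
the job is handed in; nothing more can be done
None
```

Job handed in: the finished cast stands in the tray that was empty, all three new casts stand teeth up in the chamber, the cover is shut, and standby, long cycle, fan and start were each pressed to the stop in order; the hand-in returned no verdict.

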